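# Unload the drilling jig and shut the rails in their box

## Task

The drilling run is done. Throw the jig's toggle clamp wide open, lift the drill plate straight up along its two locating pins, keeping it level so that it does not cock and jam, and lay it flat on the middle of the cork-topped board. Then put every drilled rail from the jig into the wooden parts box and shut its lid fully; leave the clamp open and the other things on the bench where they are.

Things in the scene. Friction and masses are not known exactly. Their poses are not given: they have to be found in the camera images.
- jig: Drilling jig, fixed: plywood base 176 (x) x 232 (y) x 18 mm. Rails lie along its x on the base at y = -84, -28, 28 and 84 mm, each end between dark wooden teeth 10 mm high (x = 33 to 49 mm) and against a strip as high; mid-rail is clear for fingers, 30 mm between rails. Four steel posts bear the drill plate 48 mm above the bench; the toggle clamp stands at +x. Origin: on the bench under the nest's centre; z up.
- pin_rear (a point): Tip of a locating pin, at (71, -90) mm in the jig: a round-tipped steel pin, 14 mm across, that goes on upward from one of the posts; tip 89 mm above the bench, 41 mm above the post's shoulder.
- pin_front (a point): Tip of the other, equal locating pin, at (-71, 90) mm in the jig.
- clamp_handle (a joint): Toggle clamp's handle, rad: 0 = clamped (handle upright, the clamp's bar over the plate's rear edge, blocking it); grows as the handle is pushed to the jig's +x, stop at 1.15 = wide open (bar up and back, clear of the plate). Stays where left; about 2 N at the grip moves it. Hinge along the jig's y, 127 mm in +x of its origin, 75 mm above the bench.
- clamp_grip (a point): Centre of the red plastic grip (18 x 20 x 68 mm, the long side along the handle) of the clamp's handle, 85 mm from the handle's hinge: 160 mm above the bench while clamped.
- drill_plate: Drill plate: brown board 166 (x) x 220 (y) x 12 mm, about 0.3 kg, with eight brass drill bushes. At the start it sits on the jig's posts over the rails, axes along the jig's, the pins passing through its two holes with 1.5 mm play all round; it must rise 41 mm to clear them. Origin: centre of its underside; z up.
- plate_handle (a point): Middle of the bar of the plate's black D-handle, over the plate's centre of mass, 43 mm above its underside (31 mm above its top): bar 86 mm long along the plate's y, 14 x 14 mm in section, on two feet at y = -37 and 37 mm.
- rail_a: Drilled beech rail, 100 (x) x 26 x 26 mm, 55 g, with two holes 64 mm apart. Origin: centre of its underside as it lies in the jig, 13 mm below the middle of the rail; x along its length. Absent in some runs.
- rail_b: Drilled beech rail, 100 (x) x 26 x 26 mm, 55 g, with two holes 64 mm apart. Origin: centre of its underside as it lies in the jig, 13 mm below the middle of the rail; x along its length. Absent in some runs.
- rail_c: Drilled beech rail, 100 (x) x 26 x 26 mm, 55 g, with two holes 64 mm apart. Origin: centre of its underside as it lies in the jig, 13 mm below the middle of the rail; x along its length. Absent in some runs.
- rail_d: Drilled beech rail, 100 (x) x 26 x 26 mm, 55 g, with two holes 64 mm apart. Origin: centre of its underside as it lies in the jig, 13 mm below the middle of the rail; x along its length. Absent in some runs.
- cork_board: Plywood board with a cork face, fixed, 196 (x) x 250 (y) mm, its top 15 mm above the bench: the place for the drill plate. Origin: on the bench under its centre; z up.
- parts_box: Open wooden box, fixed: 150 (x) x 256 (y) x 60 mm outside, walls and floor 9 mm, so 132 x 238 mm inside. Origin: on the bench under its centre; z up. Its lid is hinged on its +x rim and at the start stands open, leaning slightly back. Two to four rails fit side by side, lying along the box's x.
- box_lid (a joint): The lid's angle, rad: 0 = shut, grows as it opens; about 1.75 at the start, stop at 1.9. The lid is a board 164 x 262 x 10 mm on a stiff hinge: it stays where it is left and 2 to 3 N at its free edge moves it.
- box_lid_hinge (a point): Middle of the lid's hinge axis, which runs along the box's y: 78 mm in +x of the box's origin and 60.5 mm above the bench; shut, the lid's outer face lies 10.5 mm above the axis.
- box_lid_edge (a point): Middle of the lid's free edge, half-way through its thickness, 165 mm from the hinge axis.
- screw_tub: Bystander: clear square tub of screws with a red lid, 85 x 85 x 64 mm. Origin: centre of its underside.
- tape_measure: Bystander: yellow tape measure, 61 x 76 x 66 mm. Origin: centre of its underside.
- jar_teal_lid: Bystander: glass jar of hardware with a teal lid, 60 mm across, 109 mm high. Origin: centre of its underside.
- sanding_block: Bystander: brown cork sanding block lying flat, 110 x 65 x 32 mm. Origin: centre of its underside.

How it is judged:
By the outcome, as a careful person would: the job done as asked, in the order asked, and still so for the second after the job is handed in, with the robot touching nothing.
Of rail_a, rail_b, rail_c, rail_d only 2 to 4 are there at a start; the rules pass over those that are not, and their reading is None.
At some moment in a run one of rail_a, rail_b, rail_c, rail_d may be knocked a few centimetres aside while the robot is not near it.
It also fails if it takes over 210 s, if anything falls off the work surface, if the arm or the gripper's body presses on something with over 40 N, if the wrist force passes 120 N, or if a joint passes its speed limit or range.

## Robot

A 6-joint arm with a two-finger parallel gripper is mounted at the origin on a cart in front of the work surface, level with it; the furniture and walls round the work are solid. World frame = base frame: x ahead of the robot, y to its left, z up, the work surface at z = 0. Lengths are in m, angles in rad, forces in N, time in s.
With the tool pointing down it reaches from about 0.375 to 0.9 m from the base axis. Payload 3.1 kg.
Tool frame: the origin (TCP) lies at the very end of the fingers, on their centre line; the grasp point (between the pads) lies 19 mm behind it (manip.pinch_z is the distance from the TCP to the grasp point, in m); z points along the fingers, y is the line along which they close (so a half turn about z gives the same grasp; the last joint's range is limited). The gripper opens to 85 mm and grips with 20 to 120 N. Pads are 22 mm wide; open, the fingers measure 114 mm over their backs; the gripper's body (76 mm by 85 mm) begins 54 mm behind the grasp point. The pads swing forward as they close: fully open they stand 13 mm farther back than shut.
Start: joints at [-1.345, 0.527, 1.433, -0, 1.181, -0.178], TCP at [0.246, -0.575, 0.202] pointing down, gripper open.
Joint ranges: [-3.08, 3.08], [-0.75, 2.2], [0.22, 2.44], [-1.43, 4.57], [0, 2.65], [-2.85, 2.85]. Speed limits (rad/s): [2.79, 2.79, 3.14, 3.14, 3.14, 3.14].

## Interface

Orientations are given as a unit quaternion [x, y, z, w].
In Python, from station import manip gives the robot as it stands.
- The arm moves only by the tool servo_tool, never from a script. Its argument "commands" is one flat list of numbers, 7 for each row, row after row: the shift along the tool's x, y, z each as a share of 500 mm, from -1 to 1, then the turn, a rotation vector about the tool's x, y, z each as a share of 360 degrees, from -1 to 1, then the opening, from -1 (shut) to 1 (fully open). In form: [dx, dy, dz, rx, ry, rz, claw, dx, dy, dz, rx, ry, rz, claw, ...]. A call has 1 to 12 rows; each row shifts and turns the commanded pose from where the row before left it, along the tool's axes as they then stand; what a row does not reach is not made up. A row lasts 1/12 s, in which the tool goes at most 41.7 mm and 7.16 degrees, less where a joint would pass 70% of its speed; a pose out of reach is approached as far as the arm can. A call with a number of a shift or a turn outside -1 to 1 is refused whole. A call with a gripper value outside its range is refused whole. The fingers move at their own pace and stop on an object; "force" is the grip in N (left out, the last holds). Time passes only in rows, so rows that do not move let the fingers close. It gives the time, the measured TCP pose, the force, the opening and the grip force at its end, in the units of the state.
- manip.sense(): the state, without advancing time (a new reading comes with each control period).
- manip.snapshot(name): name is "scene" or "top" or "wrist"; returns a dict with "img" (384x512x3 uint8, red, green, blue), "mtx" (3x3 intrinsics, pixels), "distortion" ([k1, k2, p1, p2, k3] as OpenCV has them; the pictures are not rectified), "world_to_cam" (4x4, takes a point from world to camera coordinates). Camera axes: x right, y up, looking along -z (the intrinsics and any distortion apply to the point x, -y, -z); pixel columns grow to the right and rows downward; lengths in m; the calibration is good to about 2 mm. A picture is of the moment at which its call begins. There is no depth.
- manip.sign_off(): hands the job in; it is judged then, once.
Trained networks look in a picture, given as the dict that the camera call returned (one of the last four; its "shot" number tells which), for a name from the list of things; names that differ only in an ending like _2 or _b are one class to them, and where a whole thing is asked for, a point or a joint stands for the part that bears it (a point fixed in the world has none). Each returns a list of dicts, best first, with "conf" (0 to 1); they miss things now and then, are a little off and sometimes report something else, mostly with a low value. They report only what shows in the picture. A call takes as long as a camera call.
- manip.look_for(picture, query): "box" ([left, top, width, height] in pixels, round what is visible of it).
- manip.silhouettes(picture, query): "pixels" (384x512 bool, what is visible of it) and "box" ([left, top, width, height] in pixels, round what is visible of it).
The state is a dict: "t": time; "q": joint angles; "qd": joint speeds; "tau": joint torques, N m; "tcp_pos": TCP position; "tool_rot": TCP orientation; "force": force on the tool from outside, world axes, zero at the start; "ft_torque": the same for the moment, N m; "finger_gap": opening from 0.0 (shut) to 1.0 (fully open); "gripper_force": force on a finger pad.
Only numpy, scipy, OpenCV 4.12 (cv2) and the standard library are available. Lean on these libraries where they do the work, as an engineer would, in place of code of your own. Each camera call takes 0.05 s, during which the arm holds its last target. There are 200 camera calls.

## Working session

There is one attempt and no reset: what is moved stays moved. The work goes in short steps, Python scripts to look and compute and a tool call to move; the robot and the scene stay as the last step left them, time stands still between calls to the robot, and variables do not carry over. Pictures are saved under pics/ and viewed, at most 14 in all, crops included, and the job is handed in when it is done.

Besides the shell and the picture viewer there is one more tool, called after "Request:" by a JSON object that holds its "name" and its "arguments". servo_tool: Moves the arm, as the interface text tells. Its arguments: {"type":"object","properties":{"commands":{"type":"array"},"force":{"type":"number"}},"required":["commands"]}

```bash
ls; mkdir -p pics
cat > h.py <<'E'
import numpy as np, cv2
from station import manip
from scipy.spatial.transform import Rotation as R
def snap(n,fn=None):
    s=manip.snapshot(n)
    if fn: cv2.imwrite('pics/'+fn,s['img'][:,:,::-1])
    return s
def ray(s,uv):
    K=np.array(s['mtx']);d=np.array(s['distortion'])
    p=cv2.undistortPoints(np.array(uv,float).reshape(-1,1,2),K,d).reshape(-1,2)
    M=np.array(s['world_to_cam']);Rm,t=M[:3,:3],M[:3,3]
    v=np.c_[p[:,0],-p[:,1],-np.ones(len(p))]
    return -Rm.T@t, v@Rm
def atz(s,uv,z):
    o,v=ray(s,uv); return o+v*((z-o[2])/v[:,2])[:,None]
def proj(s,P):
    M=np.array(s['world_to_cam']);P=np.atleast_2d(P)
    c=P@M[:3,:3].T+M[:3,3]; c=c*[1,-1,-1]
    return cv2.projectPoints(c,np.zeros(3),np.zeros(3),np.array(s['mtx']),np.array(s['distortion']))[0].reshape(-1,2)
E
python3 - <<'E'
from h import *
for n in('scene','top'):
    s=snap(n,n+'0.png')
    o,_=ray(s,[[256,192]]);print(n,o)
    for q in['jig','clamp_grip','drill_plate','plate_handle','rail_a','cork_board','parts_box','box_lid','box_lid_edge','pin_rear','screw_tub','tape_measure','jar_teal_lid','sanding_block']:
        print(q,[(np.round(d['box']),round(d['conf'],2)) for d in manip.look_for(s,q)[:4]])
print(manip.sense())
E
```

```text
pics
scene [-0.16997095  0.59454849  0.96051802]
jig []
clamp_grip []
drill_plate [(array([230., 192.,  66.,  53.]), 0.67)]
plate_handle [(array([227., 190.,  75.,  55.]), 0.84)]
rail_a []
cork_board [(array([300., 183.,  69.,  25.]), 0.65)]
parts_box [(array([126., 186., 115., 122.]), 0.61)]
box_lid [(array([125., 183.,  89.,  79.]), 0.71)]
box_lid_edge [(array([128., 185.,  83.,  78.]), 0.68), (array([222., 168.,  71.,  85.]), 0.57)]
pin_rear [(array([223., 171.,  69.,  84.]), 0.87)]
screw_tub [(array([170., 177.,  25.,  19.]), 0.6)]
tape_measure []
jar_teal_lid [(array([251., 147.,  16.,  30.]), 0.79)]
sanding_block [(array([280., 158.,  20.,  20.]), 0.66)]
top [0.43406865 0.03113499 1.11273032]
jig [(array([232., 173.,  51.,  81.]), 0.66)]
clamp_grip [(array([249., 170.,   7.,  14.]), 0.41)]
drill_plate [(array([217., 194.,  80.,  64.]), 0.67)]
plate_handle [(array([218., 190.,  80.,  68.]), 0.73), (array([ 84., 182., 113.,  28.]), 0.54)]
rail_a []
cork_board [(array([317., 202.,  86.,  75.]), 0.88), (array([ 87., 183., 110.,  27.]), 0.53)]
parts_box [(array([ 86., 184., 115.,  7
[... 408 characters left out ...]
30.,  36.]), 0.74)]
{'t': 1.5, 'q': array([-1.34551027e+00,  5.27511144e-01,  1.43269540e+00,  3.08447079e-05,
        1.18140501e+00, -1.78509536e-01]), 'qd': array([-0.00197288,  0.00060701, -0.00019716, -0.00153923,  0.00086331,
        0.00038569]), 'tau': array([-7.32907665e-04, -4.42322266e+01, -1.78415984e+01, -4.00170557e-04,
        8.67360268e-04, -6.69492248e-07]), 'tcp_pos': array([ 0.24559523, -0.57470148,  0.20240501]), 'tool_rot': array([ 9.79688953e-01,  2.00523204e-01,  1.40428885e-05, -9.78092787e-06]), 'force': array([ 0.10140245, -0.16091656,  0.09880551]), 'ft_torque': array([ 0.03227889, -0.01277856, -0.01454624]), 'gripper_force': 0.0, 'finger_gap': 0.9981394818846149}
```

Run:
```python
import cv2
a=cv2.imread('pics/top0.png')[100:290,70:420]
cv2.imwrite('pics/top0c.png',cv2.resize(a,None,fx=2.28,fy=2.28,interpolation=cv2.INTER_CUBIC))
```

```text
(no output)
```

View pics/top0c.png

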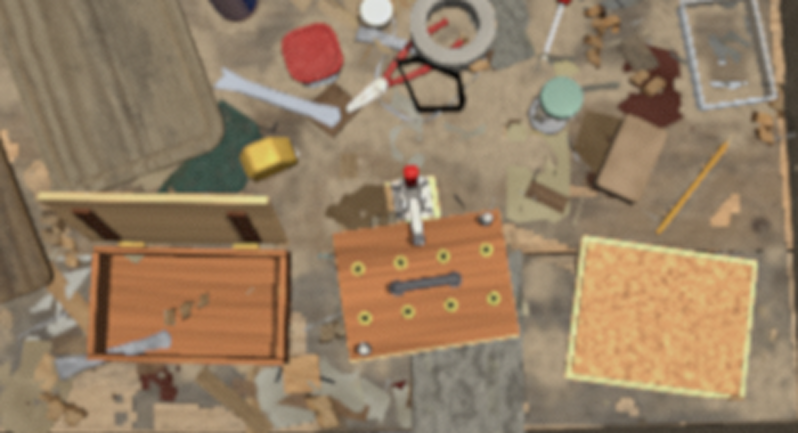

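View pics/scene0.png

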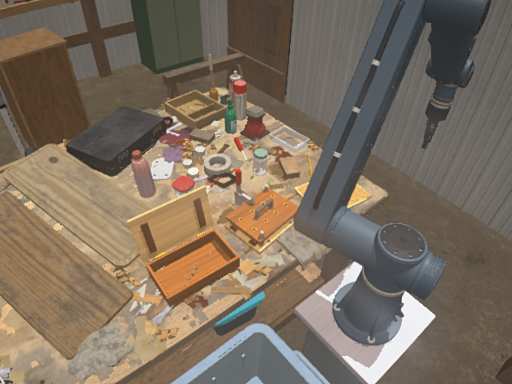

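The top view shows the box at left (rim corners at crop 92,250 to 286,363). The plate is in the middle, with pins at (487,219) and (363,349) and the red grip at (411,173). The cork board is at right, (567..757, 236..397).

Run:
```python
from h import *
s=snap('top')
c=lambda L:np.array(L,float)/2.28+[70,100]
def fit(L,z,model):
    P=atz(s,c(L),z)[:,:2]; m=np.array(model,float)
    mc,pc=m.mean(0),P.mean(0); a=m-mc;b=P-pc
    th=np.arctan2((a[:,0]*b[:,1]-a[:,1]*b[:,0]).sum(),(a*b).sum())
    Rm=np.array([[np.cos(th),-np.sin(th)],[np.sin(th),np.cos(th)]])
    o=pc-Rm@mc
    print(np.round(o,4),'yaw',round(th,4),'res mm',np.round((b-a@Rm.T)*1e3,1).tolist()); return o,th
def rect(x,y):return [[x,y],[x,-y],[-x,-y],[-x,y]]
print('plate');fit([(333,236),(499,212),(519,335),(351,360)],.06,rect(.083,.11))
print('pins');fit([(487,219),(363,349)],.089,[[.071,-.09],[-.071,.09]])
print('cork');fit([(583,236),(757,262),(744,397),(567,377)],.015,rect(.098,.125))
print('box');fit([(92,250),(289,250),(286,363),(88,357)],.06,rect(.075,.128))
print('grip',atz(s,c([(411,173)]),.194))
print('handle',atz(s,c([(391,288),(460,279)]),.091+.007))
print('lidedge',atz(s,c([(38,197),(267,203)]),.223))
for q,z in[('drill_plate',.06),('cork_board',.015),('parts_box',0.06),('jar_teal_lid',.109),('screw_tub',.064),('tape_measure',.06),('sanding_block',.03)]:
    for m in manip.silhouettes(s,q)[:1]:
        cn=max(cv2.findContours(m['pixels'].astype('uint8'),0,2)[0],key=cv2.contourArea)
        w=atz(s,cn.reshape(-1,2),z)[:,:2].astype('float32')*1000
        print(q,m['conf'],cv2.minAreaRect(w))
```

```text
plate
[0.4653 0.0142] yaw 0.1371 res mm [[-2.0, -0.5], [-2.6, 0.6], [1.8, 0.7], [2.8, -0.8]]
pins
[0.4668 0.0148] yaw 0.1292 res mm [[-1.2, 1.1], [1.2, -1.1]]
cork
[ 0.4186 -0.3097] yaw -0.1455 res mm [[-2.4, -1.9], [-4.9, 2.9], [5.6, 1.9], [1.7, -2.9]]
box
[0.4429 0.3216] yaw -0.0196 res mm [[-5.6, 1.7], [-2.7, -0.9], [2.3, -0.8], [6.0, 0.0]]
grip [[0.58984878 0.0318519  0.194     ]]
handle [[ 0.4612988   0.0581349   0.098     ]
 [ 0.47156919 -0.02804744  0.098     ]]
lidedge [[0.56207125 0.44877806 0.223     ]
 [0.55280165 0.19117361 0.223     ]]
drill_plate 0.58 ((468.0872497558594, 15.1121826171875), (168.87933349609375, 220.65826416015625), 7.993335247039795)
cork_board 0.6 ((418.8440856933594, -305.94183349609375), (252.43630981445312, 200.55661010742188), 81.53681182861328)
parts_box 0.69 ((479.90008544921875, 359.42242431640625), (342.01995849609375, 220.88832092285156), 88.47056579589844)
jar_teal_lid 0.68 ((692.2269897460938, -151.61061096191406), (56.11473083496094, 79.50762939453125), 48.56578063964844)
screw_tub 0.72 ((774.3966674804688, 163.4934539794922), (85.01543426513672, 76.94273376464844), 18.500951766967773)
tape_measure 0.57 ((638.9263305664062, 220.44619750976562), (52.20225143432617, 72.2032699584961), 26.530797958374023)
sanding_block 0.56 ((636.309326171875, -264.82879638671875), (68.77762603759766, 116.53704833984375), 62.69017028808594)
```

```bash
cat >> h.py <<'E'
JIG=(np.array([.467,.0147]),.134); CORK=(np.array([.4187,-.308]),-.146); BOX=(np.array([.443,.3216]),-.02)
def W(f,x,y):
    o,t=f; return o+np.array([np.cos(t)*x-np.sin(t)*y,np.sin(t)*x+np.cos(t)*y])
def cur():
    st=manip.sense(); m=R.from_quat(st['tool_rot']).as_matrix()
    return np.array(st['tcp_pos']),np.arctan2(m[1,0],m[0,0]),m,st
def rows(p0,y0,p1,y1,n=None):
    """identical rows (dx,dy,dz,rz) from a to b, tool pointing down"""
    D=np.array(p1)-p0; dy=y1-y0
    if n is None: n=int(np.ceil(max(np.linalg.norm(D)/.0400,abs(dy)/.12,1)))
    w=dy/n; S=np.zeros((2,2))
    for k in range(n):
        a=y0+k*w; S+=np.array([[np.cos(a),np.sin(a)],[np.sin(a),-np.cos(a)]])
    d=np.linalg.solve(S,D[:2])
    print(n,'x',np.round([d[0]/.5,d[1]/.5,-D[2]/n/.5,0,0,-w/(2*np.pi)],4).tolist())
def path(pts,start=None):
    p,y,m,st=cur()
    print('now',np.round(p,4),'yaw',round(y,3),'tilt z',np.round(m[:,2],3),'t',round(st['t'],1),'gap',round(st['finger_gap'],3))
    for q in pts:
        rows(p,y,q[0],q[1],q[2] if len(q)>2 else None); p,y=np.array(q[0]),q[1]
E
python3 - <<'E'
from h import *
a=np.r_[W(JIG,.075,0),.24]
L=[(a,.134),(np.r_[W(JIG,.085,0),.16],.134)]
for th in(0,.3,.6,.9,1.15,1.22):
    e=np.array([.127+.085*np.sin(th)-.010*np.cos(th)-.011,.075+.085*np.cos(th)+.010*np.sin(th)])
    L.append((np.r_[W(JIG,e[0],0),e[1]],.134,2))
path(L)
E
```

```text
now [ 0.2456 -0.5747  0.2024] yaw 0.404 tilt z [-0.  0. -1.] t 1.9 gap 0.998
17 x [0.0529, -0.0585, -0.0044, 0.0, 0.0, 0.0025]
3 x [0.0067, -0.0, 0.0533, 0.0, 0.0, -0.0]
2 x [0.021, -0.0, -0.0, 0.0, 0.0, -0.0]
2 x [0.0256, -0.0, 0.0008, 0.0, 0.0, -0.0]
2 x [0.0242, 0.0, 0.0084, 0.0, 0.0, -0.0]
2 x [0.0206, 0.0, 0.0151, 0.0, 0.0, -0.0]
2 x [0.0131, -0.0, 0.0168, 0.0, 0.0, -0.0]
2 x [0.0029, 0.0, 0.0052, 0.0, 0.0, -0.0]
```

Request:
{"name": "servo_tool", "arguments": {"commands": [0.0529,-0.0585,-0.0044,0,0,0.0025,-1,0.0529,-0.0585,-0.0044,0,0,0.0025,-1,0.0529,-0.0585,-0.0044,0,0,0.0025,-1,0.0529,-0.0585,-0.0044,0,0,0.0025,-1,0.0529,-0.0585,-0.0044,0,0,0.0025,-1,0.0529,-0.0585,-0.0044,0,0,0.0025,-1,0.0529,-0.0585,-0.0044,0,0,0.0025,-1,0.0529,-0.0585,-0.0044,0,0,0.0025,-1,0.0529,-0.0585,-0.0044,0,0,0.0025,-1,0.0529,-0.0585,-0.0044,0,0,0.0025,-1,0.0529,-0.0585,-0.0044,0,0,0.0025,-1,0.0529,-0.0585,-0.0044,0,0,0.0025,-1], "force": 40}}

```text
t: 2.9
tcp_pos: [0.4378, -0.141, 0.2293]
tool_rot: [0.994, 0.107, 0.0, 0.0]
force: [0.5, -0.3, -0.8]
finger_gap: -0.003
gripper_force: 0.0
```

Request:
{"name": "servo_tool", "arguments": {"commands": [0.0529,-0.0585,-0.0044,0,0,0.0025,-1,0.0529,-0.0585,-0.0044,0,0,0.0025,-1,0.0529,-0.0585,-0.0044,0,0,0.0025,-1,0.0529,-0.0585,-0.0044,0,0,0.0025,-1,0.0529,-0.0585,-0.0044,0,0,0.0025,-1,0,0,0,0,0,0,-1,0,0,0,0,0,0,-1]}}

```text
t: 3.48
tcp_pos: [0.5413, 0.0269, 0.2398]
tool_rot: [0.998, 0.071, 0.0, 0.0]
force: [0.2, -1.3, -0.1]
finger_gap: -0.005
gripper_force: 0.0
```

Run:
```python
from h import *
path([(np.r_[W(JIG,.085,0),.16],.134)])
s=snap('wrist','w1.png')
for q in('clamp_grip','pin_rear'):print(q,[(np.round(d['box']),round(d['conf'],2)) for d in manip.look_for(s,q)[:4]])
```

```text
now [0.5413 0.0269 0.2398] yaw 0.141 tilt z [ 0.001 -0.    -1.   ] t 3.5 gap -0.005
3 x [0.0065, 0.0015, 0.0532, 0.0, 0.0, 0.0004]
clamp_grip [(array([246., 121.,  23.,  21.]), 0.82), (array([171., 160., 169., 113.]), 0.6)]
pin_rear [(array([178., 115., 156., 150.]), 0.57)]
```

Request:
{"name": "servo_tool", "arguments": {"commands": [0.0065,0.0015,0.053,0,0,0.0004,-1,0.0065,0.0015,0.053,0,0,0.0004,-1,0.0065,0.0015,0.053,0,0,0.0004,-1,0.021,0,0,0,0,0,-1,0.021,0,0,0,0,0,-1,0.0256,0,0.0008,0,0,0,-1,0.0256,0,0.0008,0,0,0,-1,0.0242,0,0.0084,0,0,0,-1,0.0242,0,0.0084,0,0,0,-1,0.0206,0,0.0151,0,0,0,-1,0.0206,0,0.0151,0,0,0,-1]}}

```text
t: 4.55
tcp_pos: [0.6415, 0.0344, 0.1357]
tool_rot: [0.998, 0.063, -0.0, 0.0]
force: [-0.0, 0.0, -0.1]
finger_gap: 0.003
gripper_force: 0.0
```

Request:
{"name": "servo_tool", "arguments": {"commands": [0.0131,0,0.0168,0,0,0,-1,0.0131,0,0.0168,0,0,0,-1,0.003,0,0.006,0,0,0,-1,0.003,0,0.006,0,0,0,-1,0,0,0.004,0,0,0,-1,0,0,0,0,0,0,-1]}}

```text
t: 5.05
tcp_pos: [0.6564, 0.0382, 0.1107]
tool_rot: [0.998, 0.065, -0.001, -0.0]
force: [0.6, 0.4, -0.6]
finger_gap: 0.001
gripper_force: 0.0
```

Run:
```python
from h import *
path([])
s=snap('wrist');t=snap('top')
a=s['img'];b=cv2.resize(t['img'][150:260,200:310],(384,384),interpolation=cv2.INTER_CUBIC)
cv2.imwrite('pics/c1.png',cv2.resize(np.hstack([a,b]),(798,342))[:,:,::-1])
```

```text
now [0.6564 0.0382 0.1107] yaw 0.129 tilt z [-0.001  0.    -1.   ] t 5.0 gap 0.001
```

View pics/c1.png

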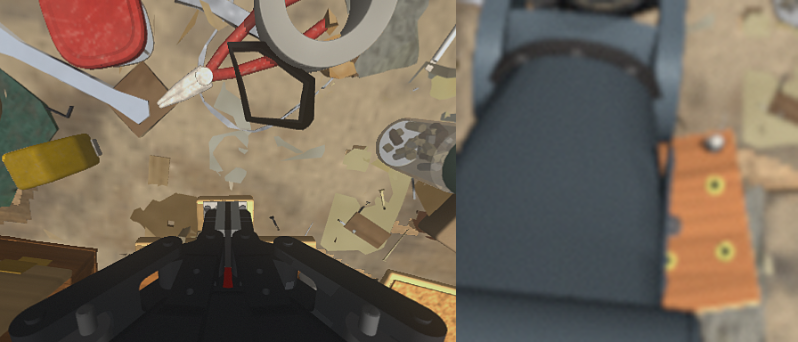

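Run:
```python
from h import *
s=snap('scene')
print([(np.round(d['box']),round(d['conf'],2)) for d in manip.look_for(s,'clamp_grip')[:4]])
print(proj(s,[np.r_[W(JIG,.127,0),.16],np.r_[W(JIG,.2046,0),.11]]))
cv2.imwrite('pics/c2.png',cv2.resize(s['img'][140:260,190:330],(700,600),interpolation=cv2.INTER_CUBIC)[:,:,::-1])
```

```text
[(array([232., 169.,  11.,  24.]), 0.67)]
[[238.76282956 174.53299387]
 [224.39699167 175.30765677]]
```

View pics/c2.png

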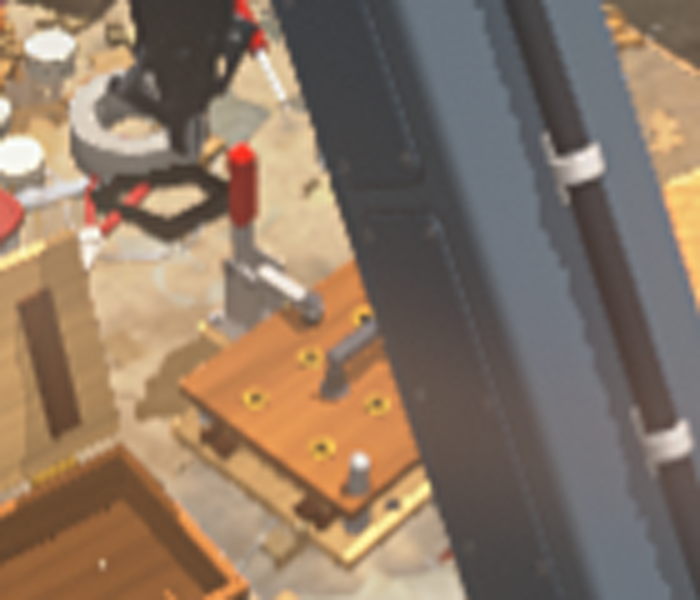

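The fingers passed over the grip: it still stands upright at (240,185) in the crop. The arm lags behind the command, so I'll go back and let it settle before pushing.

Run:
```python
from h import *
p,y,_,_=cur()
path([(np.r_[p[:2],.225],.134),(np.r_[W(JIG,.080,0),.225],.134),(np.r_[W(JIG,.080,0),.155],.134)])
```

```text
now [0.6572 0.0381 0.1117] yaw 0.129 tilt z [ 0.001 -0.    -1.   ] t 5.2 gap 0.002
3 x [0.0, -0.0, -0.0755, 0.0, 0.0, -0.0002]
3 x [-0.0744, -0.0015, -0.0, 0.0, 0.0, -0.0]
2 x [0.0, -0.0, 0.07, 0.0, 0.0, -0.0]
```

Request:
{"name": "servo_tool", "arguments": {"commands": [0,0,-0.0755,0,0,0,-1,0,0,-0.0755,0,0,0,-1,0,0,-0.0755,0,0,0,-1,0,0,0,0,0,0,-1,0,0,0,0,0,0,-1,-0.0744,-0.0015,0,0,0,0,-1,-0.0744,-0.0015,0,0,0,0,-1,-0.0744,-0.0015,0,0,0,0,-1,0,0,0,0,0,0,-1,0,0,0,0,0,0,-1,0,0,0,0,0,0,-1]}}

```text
t: 6.17
tcp_pos: [0.5462, 0.0258, 0.224]
tool_rot: [0.998, 0.064, -0.0, -0.0]
force: [0.2, 0.4, -0.5]
finger_gap: -0.005
gripper_force: 0.0
```

Request:
{"name": "servo_tool", "arguments": {"commands": [0,0,0.07,0,0,0,-1,0,0,0.07,0,0,0,-1,0,0,0,0,0,0,-1,0,0,0,0,0,0,-1,0,0,0,0,0,0,-1,0,0,0,0,0,0,-1]}}

```text
t: 6.67
tcp_pos: [0.5484, 0.0256, 0.1562]
tool_rot: [0.998, 0.065, 0.002, 0.0]
force: [0.3, -0.0, 0.3]
finger_gap: 0.0
gripper_force: 0.0
```

Run:
```python
from h import *
L=[]
for th in(0,.3,.6,.9,1.15,1.22):
    e=np.array([.127+.085*np.sin(th)-.010*np.cos(th)-.011,.075+.085*np.cos(th)+.010*np.sin(th)])
    L.append((np.r_[W(JIG,e[0],0),e[1]],.134,2))
path(L)
```

```text
now [0.5484 0.0256 0.1562] yaw 0.129 tilt z [ 0.004 -0.001 -1.   ] t 6.7 gap 0.0
2 x [0.0239, -0.0001, -0.0038, 0.0, 0.0, -0.0004]
2 x [0.0256, -0.0, 0.0008, 0.0, 0.0, -0.0]
2 x [0.0242, 0.0, 0.0084, 0.0, 0.0, -0.0]
2 x [0.0206, 0.0, 0.0151, 0.0, 0.0, -0.0]
2 x [0.0131, -0.0, 0.0168, 0.0, 0.0, -0.0]
2 x [0.0029, 0.0, 0.0052, 0.0, 0.0, -0.0]
```

Request:
{"name": "servo_tool", "arguments": {"commands": [0.024,0,0,0,0,0,-1,0.024,0,0,0,0,0,-1,0.0256,0,0,0,0,0,-1,0.0256,0,0,0,0,0,-1,0.0242,0,0.006,0,0,0,-1,0.0242,0,0.0075,0,0,0,-1,0,0,0,0,0,0,-1,0.0206,0,0.015,0,0,0,-1,0.0206,0,0.015,0,0,0,-1,0,0,0,0,0,0,-1]}}

```text
t: 7.5
tcp_pos: [0.6411, 0.0381, 0.1317]
tool_rot: [0.998, 0.065, 0.0, -0.0]
force: [-0.4, 0.7, -0.1]
finger_gap: -0.003
gripper_force: 0.0
```

Request:
{"name": "servo_tool", "arguments": {"commands": [0.0131,0,0.0168,0,0,0,-1,0.0131,0,0.0168,0,0,0,-1,0,0,0,0,0,0,-1,0.003,0,0.005,0,0,0,-1,0.003,0,0.006,0,0,0,-1,0,0,0.006,0,0,0,-1,0,0,0,0,0,0,-1,0,0,0,0,0,0,-1]}}

```text
t: 8.17
tcp_pos: [0.6555, 0.0401, 0.1073]
tool_rot: [0.998, 0.065, -0.0, -0.0]
force: [0.1, -0.4, -0.7]
finger_gap: -0.002
gripper_force: 0.0
```

Run:
```python
from h import *
path([])
s=snap('scene')
print([(np.round(d['box']),round(d['conf'],2)) for d in manip.look_for(s,'clamp_grip')[:4]])
cv2.imwrite('pics/c3.png',cv2.resize(s['img'][140:260,190:330],(700,600),interpolation=cv2.INTER_CUBIC)[:,:,::-1])
```

```text
now [0.6555 0.0401 0.1073] yaw 0.129 tilt z [-0.  0. -1.] t 8.2 gap -0.002
[(array([233., 172.,   6.,  20.]), 0.48), (array([229., 196.,  44.,  49.]), 0.15)]
```

View pics/c3.png

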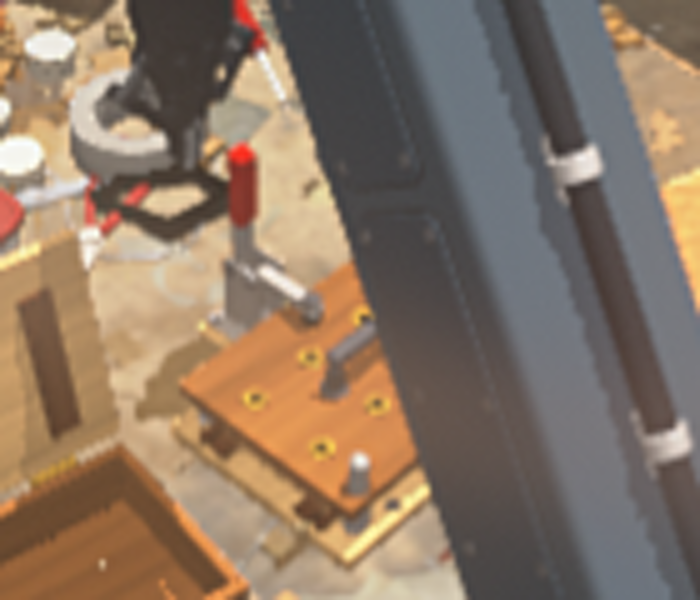

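Run:
```python
from h import *
s=snap('scene');p,y,m,st=cur()
f=lambda P:np.round((proj(s,P)-[190,140])*5)
print('tcp in crop',f(p),'pinch',f(p+[0,0,.019]))
for z in(.126,.160,.194):print(z,f(np.r_[W(JIG,.127,0),z]))
import cv2
w=snap('wrist');print('tcp in wrist',proj(w,p),'body',proj(w,[p+[0,0,.05],p+[0,0,.1]]),'cam',ray(w,[[256,192]]))
print('grip upright in wrist',proj(w,[np.r_[W(JIG,.127,0),z] for z in(.126,.194)]))
h=manip.look_for(w,'clamp_grip');print(h[:2])
cv2.imwrite('pics/w2.png',w['img'][:,:,::-1])
```

```text
tcp in crop [[185. 187.]] pinch [[184. 168.]]
0.126 [[244. 209.]]
0.16 [[244. 173.]]
0.194 [[243. 135.]]
tcp in wrist [[256.11653406 221.85635517]] body [[256.40489448 260.41363198]
 [257.0040576  340.51024409]] cam (array([0.72776323, 0.05010093, 0.27923503]), array([[-0.28339393, -0.03974002, -0.95818517]]))
grip upright in wrist [[256.41266001 317.77786098]
 [257.02170102 429.78604224]]
[{'box': [253.3, 303.8, 6.7, 16.4], 'conf': 0.58}]
```

View pics/w2.png

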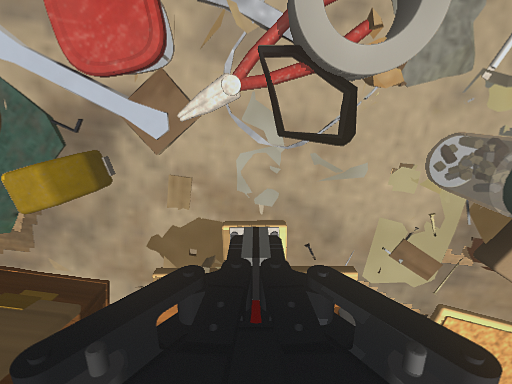

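Run:
```python
from h import *
p,y,_,_=cur()
g=W(JIG,.127,0)
path([(np.r_[p[:2],.235],.134),(np.r_[g,.235],.134),(np.r_[g,.141],.134)])
```

```text
now [0.6558 0.0401 0.1077] yaw 0.129 tilt z [ 0. -0. -1.] t 8.4 gap -0.002
4 x [0.0, -0.0, -0.0636, 0.0, 0.0, -0.0002]
2 x [-0.0635, -0.0001, -0.0, 0.0, 0.0, -0.0]
3 x [0.0, -0.0, 0.0627, 0.0, 0.0, -0.0]
```

Request:
{"name": "servo_tool", "arguments": {"commands": [0,0,-0.0636,0,0,0,0,0,0,-0.0636,0,0,0,0,0,0,-0.0636,0,0,0,0,0,0,-0.0636,0,0,0,0,0,0,0,0,0,0,0,0,0,0,0,0,0,0,-0.0635,0,0,0,0,0,0,-0.0635,0,0,0,0,0,0,0,0,0,0,0,0,0,0,0,0,0,0,0,0]}}

```text
t: 9.25
tcp_pos: [0.5898, 0.0322, 0.2329]
tool_rot: [0.998, 0.064, -0.002, -0.001]
force: [0.6, 0.9, 0.3]
finger_gap: 0.499
gripper_force: 0.0
```

Run:
```python
from h import *
g=W(JIG,.127,0)
path([(np.r_[g,.141],.134,5)])
w=snap('wrist')
h=manip.look_for(w,'clamp_grip');print([(np.round(d['box']),round(d['conf'],2)) for d in h])
b=h[0]['box']; 
for z in (.16,.194): print(z,atz(w,[[b[0]+b[2]/2,b[1]+b[3]/2]],z))
print(proj(w,[np.r_[g,z] for z in(.126,.194)]),manip.sense()['finger_gap'])
```

```text
now [0.5898 0.0322 0.2329] yaw 0.129 tilt z [-0.005  0.001 -1.   ] t 9.2 gap 0.499
5 x [0.0012, 0.0004, 0.0368, 0.0, 0.0, -0.0002]
[(array([246., 164.,  18.,  33.]), 0.65)]
0.16 [[0.60049617 0.03407643 0.16      ]]
0.194 [[0.60915727 0.03518479 0.194     ]]
[[256.83757206 179.37646859]
 [257.17344085 199.73934191]] 0.4982883421385443
```

Request:
{"name": "servo_tool", "arguments": {"commands": [0.003,0,0.046,0,0,0,0,0.002,0,0.046,0,0,0,0,0.002,0,0.046,0,0,0,0,0.002,0,0.046,0,0,0,0,0,0,0,0,0,0,0,0,0,0,0,0,0,0,0,0,0,0,0,0,-1,0,0,0,0,0,0,-1,0,0,0,0,0,0,-1,0,0,0,0,0,0,-1,0,0,0,0,0,0,-1], "force": 25}}

```text
t: 10.27
tcp_pos: [0.5986, 0.0339, 0.1443]
tool_rot: [0.998, 0.064, 0.002, -0.001]
force: [1.4, 5.6, 0.9]
finger_gap: 0.22
gripper_force: 28.3
```

Run:
```python
from h import *
L=[]
p,y,_,_=cur()
for th in(.2,.4,.6,.8,1.0,1.17):
    L.append((p+np.r_[W((0,.134),.085*np.sin(th),0),.085*(np.cos(th)-1)],.134,2))
path(L); print(manip.sense()['gripper_force'])
```

```text
now [0.5986 0.0339 0.1443] yaw 0.129 tilt z [ 0.004  0.002 -1.   ] t 10.3 gap 0.22
2 x [0.0169, -0.0001, 0.0017, 0.0, 0.0, -0.0004]
2 x [0.0162, -0.0, 0.005, 0.0, 0.0, -0.0]
2 x [0.0149, 0.0, 0.0081, 0.0, 0.0, -0.0]
2 x [0.013, -0.0, 0.0109, 0.0, 0.0, -0.0]
2 x [0.0105, 0.0, 0.0133, 0.0, 0.0, -0.0]
2 x [0.0067, 0.0, 0.0128, 0.0, 0.0, -0.0]
28.263849914073944
```

Gripped: gap 0.22 is about 19 mm, the width of the grip. Now the arc.

Request:
{"name": "servo_tool", "arguments": {"commands": [0.017,0,0.0017,0,0,0,-1,0.017,0,0.0017,0,0,0,-1,0.016,0,0.005,0,0,0,-1,0.016,0,0.005,0,0,0,-1,0.015,0,0.008,0,0,0,-1,0.015,0,0.008,0,0,0,-1,0.013,0,0.011,0,0,0,-1,0.013,0,0.011,0,0,0,-1,0.0105,0,0.0133,0,0,0,-1,0.0105,0,0.0133,0,0,0,-1,0.0067,0,0.0128,0,0,0,-1,0.0067,0,0.0128,0,0,0,-1]}}

```text
t: 11.27
tcp_pos: [0.683, 0.0454, 0.0965]
tool_rot: [0.998, 0.064, 0.01, -0.001]
force: [6.7, 10.2, 11.1]
finger_gap: 0.22
gripper_force: 34.7
```

Request:
{"name": "servo_tool", "arguments": {"commands": [0.001,0,0.006,0,0,0,-1,0,0,0,0,0,0,-1,0,0,0,0,0,0,-1]}}

```text
t: 11.52
tcp_pos: [0.6847, 0.0457, 0.0934]
tool_rot: [0.998, 0.064, 0.011, -0.001]
force: [8.9, 10.5, 8.2]
finger_gap: 0.224
gripper_force: 35.4
```

Run:
```python
from h import *
path([]);s=snap('scene')
print([(np.round(d['box']),round(d['conf'],2)) for d in manip.look_for(s,'clamp_grip')[:4]])
cv2.imwrite('pics/c4.png',cv2.resize(s['img'][140:260,190:330],(700,600),interpolation=cv2.INTER_CUBIC)[:,:,::-1])
```

```text
now [0.6847 0.0457 0.0934] yaw 0.128 tilt z [ 0.022  0.004 -1.   ] t 11.5 gap 0.224
[(array([219., 169.,  22.,  24.]), 0.73)]
```

View pics/c4.png

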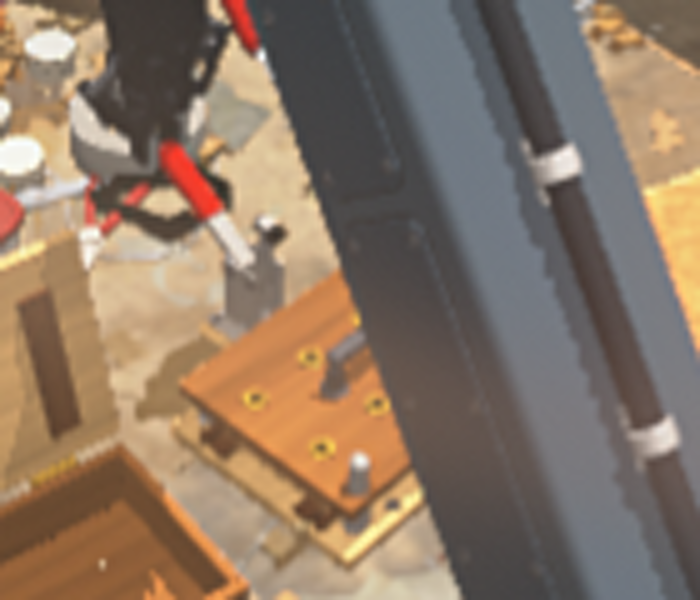

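The grip now leans to +x (crop 190,180) and the bar is up. I'll press it a little further onto the stop, release, and plan the plate pick.

Request:
{"name": "servo_tool", "arguments": {"commands": [0.002,0,0.006,0,0,0,-1,0.002,0,0.006,0,0,0,-1,0,0,0,0,0,0,-1,0,0,0,0,0,0,-1,0,0,0,0,0,0,0,0,0,0,0,0,0,0,0,0,0,0,0,0,0,0,0,-0.05,0,0,0,0,0,0,-0.05,0,0,0,0,0,0,-0.06,0,0,0,0,0,0,-0.06,0,0,0,0,0,0,0,0,0,0,0]}}

```text
t: 12.62
tcp_pos: [0.681, 0.0417, 0.1986]
tool_rot: [0.998, 0.064, 0.006, 0.001]
force: [1.0, -0.2, 0.5]
finger_gap: 0.499
gripper_force: 0.0
```

Run:
```python
from h import *
yw=.134+np.pi/2
path([(np.r_[W(JIG,.0,0),.2],yw),(np.r_[W(JIG,0,0),.074],yw)])
s=snap('scene')
print([(np.round(d['box']),round(d['conf'],2)) for d in manip.look_for(s,'clamp_grip')[:4]])
for th in(1,1.07,1.15):print(th,proj(s,[np.r_[W(JIG,.127+r*np.sin(th),0),.075+r*np.cos(th)] for r in (.051,.119)]).round(1).tolist())
m=manip.silhouettes(s,'clamp_grip');
if m: print(m[0]['conf'],m[0]['box'],cv2.minAreaRect(np.argwhere(m[0]['pixels'])[:,::-1].astype('float32')))
```

```text
now [0.681  0.0417 0.1986] yaw 0.129 tilt z [ 0.012 -0.002 -1.   ] t 12.6 gap 0.499
14 x [-0.0254, -0.023, -0.0002, 0.0, 0.0, -0.0179]
4 x [0.0, 0.0, 0.063, 0.0, 0.0, -0.0]
[(array([128., 187.,  85.,  76.]), 0.69), (array([220., 171.,  19.,  22.]), 0.57)]
1 [[230.8, 181.1], [220.0, 166.6]]
1.07 [[230.5, 181.5], [219.3, 167.6]]
1.15 [[230.2, 182.0], [218.7, 168.8]]
0.63 [219.6, 169.7, 22.4, 22.2] ((230.02003479003906, 180.86001586914062), (28.60000228881836, 5.400000095367432), 53.13010025024414)
```

Run:
```python
from h import *
s=snap('wrist','w3.png')
m=manip.silhouettes(s,'clamp_grip')
for k in m[:2]: print(k['conf'],np.round(k['box'],1))
for th in(1,1.07,1.15):print(th,[proj(s,[np.r_[W(JIG,.127+r*np.sin(th)+o*np.cos(th),w),.075+r*np.cos(th)-o*np.sin(th)] for w in(-.01,.01)]).round(0).tolist() for r,o in ((.051,-.009),(.119,-.009),(.119,.009))])
```

```text
0.68 [243.5 187.1  18.4  60.5]
1 [[[265.0, 232.0], [246.0, 232.0]], [[267.0, 189.0], [243.0, 189.0]], [[267.0, 173.0], [244.0, 173.0]]]
1.07 [[[265.0, 229.0], [246.0, 229.0]], [[267.0, 181.0], [243.0, 181.0]], [[266.0, 167.0], [244.0, 167.0]]]
1.15 [[[265.0, 226.0], [246.0, 226.0]], [[267.0, 173.0], [244.0, 173.0]], [[266.0, 162.0], [244.0, 162.0]]]
```

View pics/w3.png

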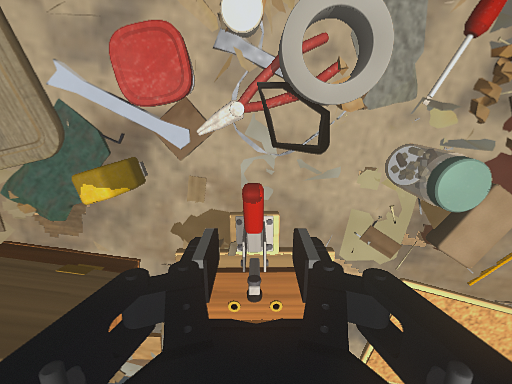

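Run:
```python
from h import *
from scipy.optimize import least_squares
s=snap('wrist');a=s['img'].astype(int)
col=a[170:250,252];print([(i+170,tuple(c)) for i,c in enumerate(col) if i%3==0])
obs=np.array([234,201,184])
def f(v,z0=.075):
    th,ox=v
    return proj(s,[np.r_[W(JIG,.127+ox+r*np.sin(th)+o*np.cos(th),0),z0+r*np.cos(th)-o*np.sin(th)] for r,o in ((.051,-.009),(.119,-.009),(.119,.009))])[:,1]-obs
r=least_squares(f,[1,0]);print(r.x,r.fun)
c=snap('scene');b=c['img'].astype(int)
m=(b[:,:,0]>110)&(b[:,:,1]<70)&(b[:,:,2]<70); m[:, :210]=0;m[:,245:]=0;m[:160]=0;m[:,:]&=(np.arange(384)<200)[:,None]
print(m.sum(),cv2.minAreaRect(np.argwhere(m)[:,::-1].astype('float32')))
for th in(.8,.9,1,1.15):
  P=proj(c,[np.r_[W(JIG,.127+r*np.sin(th),0),.075+r*np.cos(th)] for r in (.051,.119)]);d=P[1]-P[0];print(th,P.round(1).tolist(),np.degrees(np.arctan2(d[1],d[0])),np.hypot(*d))
```

```text
[(170, (np.int64(169), np.int64(150), np.int64(120))), (173, (np.int64(169), np.int64(150), np.int64(120))), (176, (np.int64(168), np.int64(150), np.int64(119))), (179, (np.int64(166), np.int64(149), np.int64(119))), (182, (np.int64(131), np.int64(87), np.int64(62))), (185, (np.int64(117), np.int64(42), np.int64(33))), (188, (np.int64(128), np.int64(44), np.int64(34))), (191, (np.int64(145), np.int64(47), np.int64(37))), (194, (np.int64(165), np.int64(51), np.int64(42))), (197, (np.int64(142), np.int64(45), np.int64(34))), (200, (np.int64(129), np.int64(42), np.int64(34))), (203, (np.int64(204), np.int64(43), np.int64(30))), (206, (np.int64(194), np.int64(39), np.int64(26))), (209, (np.int64(195), np.int64(42), np.int64(28))), (212, (np.int64(194), np.int64(40), np.int64(25))), (215, (np.int64(194), np.int64(40), np.int64(28))), (218, (np.int64(193), np.int64(37), np.int64(24))), (221, (np.int64(194), np.int64(41), np.int64(29))), (224, (np.int64(193), np.int64(38), np.int64(25))), (227, (np.int64(192), np.int64(39), np.int64(28))), (230, (np.int64(192), np.int64(38), np.int64(25))), (233, (np.int64(164), np.int64(91), np.int64(84))), (236, (np.int64(184), np.int64(176), np.int64(164))), (239, (np.int64(184), np.int64(175), np.int64(164))), (242, (np.int64(183), np.int64(174), np.int64(163))), (245, (np.int64(182), np.int64(174), np.int64(162))), (248, (np.int64(181), np.int64(173), np.int64(162)))]
[0.82870523 0.00677143] [ 0.52036357  1.00857945 -1.43065672]
64 ((226.7615509033203, 175.90769958496094), (15.173102378845215, 5.52546501159668), 52.12501525878906)
0.8 [[231.9, 180.3], [222.5, 164.4]] -120.88022942257405 18.469990576081187
0.9 [[231.3, 180.6], [221.1, 165.4]] -123.80695216562452 18.354860014414133
1 [[230.8, 181.1], [220.0, 166.6]] -126.72714885694425 18.106690603433
1.15 [[230.2, 182.0], [218.7, 168.8]] -131.1909790482805 17.501124329464822
```

Request:
{"name": "servo_tool", "arguments": {"commands": [-0.01,0.0,0,0,0,0,-1,0,0,0.03,0,0,0,-1,0,0,0.03,0,0,0,-1,0,0,0.02,0,0,0,-1,0,0,0.02,0,0,0,-1,0,0,0.02,0,0,0,-1,0,0,0.02,0,0,0,-1,0,0,0.01,0,0,0,-1,0,0,0,0,0,0,-1,0,0,0,0,0,0,-1]}}

```text
t: 13.8
tcp_pos: [0.6723, 0.0423, 0.1166]
tool_rot: [0.998, 0.065, -0.0, -0.0]
force: [-0.1, 0.2, -0.0]
finger_gap: 0.006
gripper_force: 0.0
```

Request:
{"name": "servo_tool", "arguments": {"commands": [0,0,0.004,0,0,0,-1,0,0,0.004,0,0,0,-1,0,0,0,0,0,0,-1,0,0,0,0,0,0,-1]}}

```text
t: 14.13
tcp_pos: [0.6724, 0.0423, 0.1131]
tool_rot: [0.998, 0.065, 0.0, 0.0]
force: [-0.2, 1.3, 0.6]
finger_gap: -0.001
gripper_force: 0.0
```

Run:
```python
from h import *
s=snap('scene');w=snap('wrist');path([])
a=cv2.resize(s['img'][140:240,190:290],(400,400),interpolation=cv2.INTER_CUBIC);b=cv2.resize(w['img'][150:350,156:356],(400,400))
cv2.imwrite('pics/c5.png',np.hstack([a,b])[:,:,::-1])
```

```text
now [0.6725 0.0423 0.1131] yaw 0.129 tilt z [ 0.001 -0.    -1.   ] t 14.2 gap 0.002
```

View pics/c5.png

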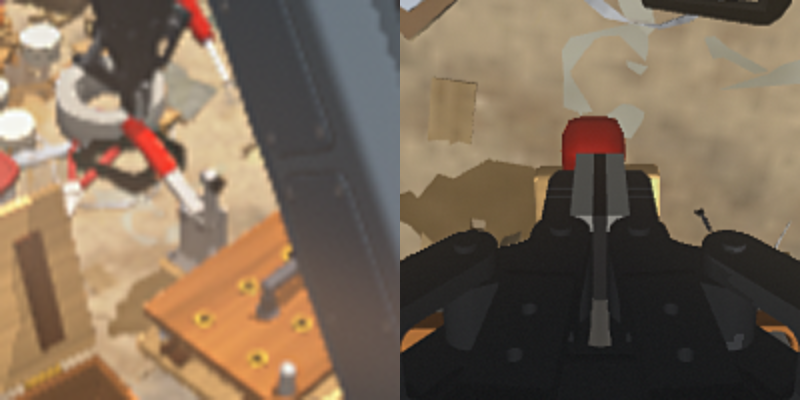

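Request:
{"name": "servo_tool", "arguments": {"commands": [0,0,0.008,0,0,0,-1,0,0,0.008,0,0,0,-1,0,0,0,0,0,0,-1,0,0,0,0,0,0,-1]}}

```text
t: 14.57
tcp_pos: [0.6715, 0.0423, 0.1042]
tool_rot: [0.998, 0.065, -0.001, -0.0]
force: [-0.0, -0.3, 0.8]
finger_gap: -0.001
gripper_force: 0.0
```

Request:
{"name": "servo_tool", "arguments": {"commands": [0,0,0.01,0,0,0,-1,0,0,0.01,0,0,0,-1,0,0,0,0,0,0,-1,0,0,0,0,0,0,-1]}}

```text
t: 14.9
tcp_pos: [0.6714, 0.0423, 0.0939]
tool_rot: [0.998, 0.065, -0.001, -0.0]
force: [-0.7, -0.9, -0.2]
finger_gap: 0.003
gripper_force: 0.0
```

Run:
```python
from h import *
s=snap('scene');w=snap('wrist');path([]);print(manip.sense()['force'])
a=cv2.resize(s['img'][150:210,200:260],(400,400),interpolation=cv2.INTER_CUBIC);b=cv2.resize(w['img'][150:350,156:356],(400,400))
cv2.imwrite('pics/c6.png',np.hstack([a,b])[:,:,::-1])
```

```text
now [0.6718 0.0423 0.0943] yaw 0.129 tilt z [-0.001  0.    -1.   ] t 15.0 gap -0.001
[-0.25458259  0.46173625 -0.8800023 ]
```

View pics/c6.png

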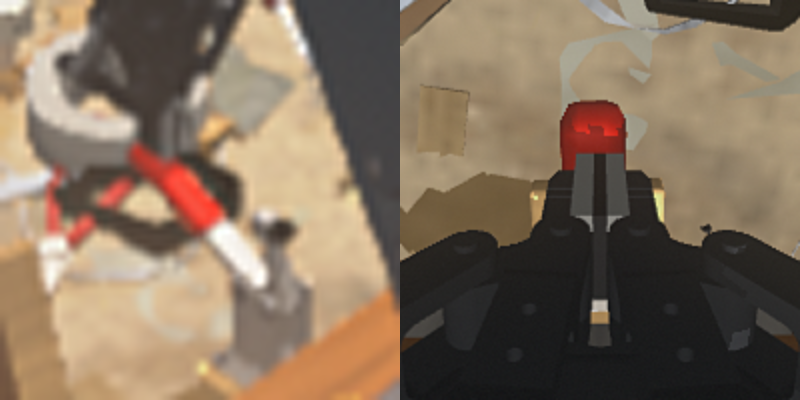

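The closed fingers seem to pass the grip without contact. I'll lift and measure the handle angle cleanly.

Request:
{"name": "servo_tool", "arguments": {"commands": [0,0,-0.06,0,0,0,-1,0,0,-0.06,0,0,0,-1,0,0,-0.06,0,0,0,-1,0,0,-0.06,0,0,0,0,0,0,0,0,0,0,0,0,0,0,0,0,0,0,0,0,0,0,0,0,0]}}

```text
t: 15.58
tcp_pos: [0.6716, 0.0423, 0.2143]
tool_rot: [0.998, 0.065, -0.001, -0.0]
force: [0.3, -0.0, 0.0]
finger_gap: 0.497
gripper_force: 0.0
```

```bash
cat > ang.py <<'E'
from h import *
from scipy.optimize import least_squares
path([])
def red(img,roi):
    b=img.astype(int);m=(b[:,:,0]>100)&(b[:,:,1]<.4*b[:,:,0])&(b[:,:,2]<.4*b[:,:,0])
    k=np.zeros(m.shape,bool);k[roi[1]:roi[3],roi[0]:roi[2]]=1;m&=k
    n,l,st,_=cv2.connectedComponentsWithStats(m.astype('uint8'));i=1+st[1:,4].argmax();return l==i,st[i]
sc=snap('scene');w=snap('wrist','w4.png')
c={}
for s,n,roi in((sc,'s',(210,160,250,200)),(w,'w',(225,140,285,300))):
    m,st=red(s['img'],roi);c[n]=m;print(n,st)
def poly(s,th,ox):
    P=[np.r_[W(JIG,.127+ox+r*np.sin(th)+o*np.cos(th),yy),.075+r*np.cos(th)-o*np.sin(th)] for r in(.051,.119) for o in(-.009,.009) for yy in(-.01,.01)]
    m=np.zeros((384,512),'uint8');cv2.fillConvexPoly(m,cv2.convexHull(np.round(proj(s,P)).astype('int32')),1);return m>0
for n,s in(('s',sc),('w',w)):
    best=sorted([(-(poly(s,t,ox)&c[n]).sum()/(poly(s,t,ox)|c[n]).sum(),round(t,2),ox) for t in np.arange(.6,1.3,.05) for ox in(-.01,-.005,0,.005,.01)])[:5];print(n,best)
E
python3 ang.py
```

```text
now [0.6716 0.0423 0.2143] yaw 0.129 tilt z [-0.001  0.    -1.   ] t 15.6 gap 0.497
s [220 171  13  13  68]
w [245 164  19  52 886]
s [(np.float64(-0.48905109489051096), np.float64(1.25), 0), (np.float64(-0.4857142857142857), np.float64(1.25), -0.005), (np.float64(-0.4755244755244755), np.float64(1.05), -0.005), (np.float64(-0.4689655172413793), np.float64(1.1), -0.01), (np.float64(-0.4657534246575342), np.float64(1.2), -0.005)]
w [(np.float64(-0.7265170407315046), np.float64(0.85), 0.01), (np.float64(-0.7192839707078926), np.float64(0.95), 0.005), (np.float64(-0.7192839707078926), np.float64(1.0), 0), (np.float64(-0.7149797570850203), np.float64(1.05), -0.005), (np.float64(-0.7126715092816788), np.float64(0.9), 0.01)]
```

Run:
```python
from h import *
L=[(np.r_[W(JIG,.1985,0),.2],.134),(np.r_[W(JIG,.1985,0),.102],.134,4)]
for th in(1.1,1.2,1.3):L.append((np.r_[W(JIG,.127+.085*np.sin(th),0),.056+.085*np.cos(th)],.134,2))
path(L)
```

```text
now [0.6709 0.0424 0.2129] yaw 0.129 tilt z [-0.004  0.    -1.   ] t 15.7 gap 0.503
1 x [-0.0146, 0.0004, 0.0258, 0.0, 0.0, -0.0008]
4 x [0.0, -0.0, 0.049, 0.0, 0.0, -0.0]
2 x [0.0043, -0.0, 0.0074, 0.0, 0.0, -0.0]
2 x [0.0035, 0.0, 0.0078, 0.0, 0.0, -0.0]
2 x [0.0027, -0.0, 0.0081, 0.0, 0.0, -0.0]
```

Request:
{"name": "servo_tool", "arguments": {"commands": [-0.0146,0,0.026,0,0,0,0,0,0,0.049,0,0,0,0,0,0,0.049,0,0,0,0,0,0,0.049,0,0,0,0,0,0,0.049,0,0,0,0,0,0,0,0,0,0,0,0,0,0,0,0,0,-1,0,0,0,0,0,0,-1,0,0,0,0,0,0,-1,0,0,0,0,0,0,-1,0,0,0,0,0,0,-1], "force": 60}}

```text
t: 16.6
tcp_pos: [0.666, 0.0413, 0.1054]
tool_rot: [0.998, 0.065, 0.001, 0.0]
force: [-0.0, -0.4, 0.8]
finger_gap: -0.001
gripper_force: 0.0
```

Request:
{"name": "servo_tool", "arguments": {"commands": [0.0043,0,0.0074,0,0,0,-1,0.0043,0,0.0074,0,0,0,-1,0,0,0,0,0,0,-1,0,0,0,0,0,0,-1]}}

```text
t: 16.93
tcp_pos: [0.6692, 0.0419, 0.096]
tool_rot: [0.998, 0.065, -0.0, -0.0]
force: [-0.2, 0.2, 0.2]
finger_gap: -0.001
gripper_force: 0.0
```

Request:
{"name": "servo_tool", "arguments": {"commands": [0.0035,0,0.0078,0,0,0,-1,0.0035,0,0.0078,0,0,0,-1,0,0,0,0,0,0,-1,0,0,0,0,0,0,-1]}}

```text
t: 17.27
tcp_pos: [0.6717, 0.0422, 0.092]
tool_rot: [0.998, 0.065, -0.001, 0.0]
force: [-7.4, -0.9, 17.1]
finger_gap: 0.002
gripper_force: 9.7
```

Pressing now gives a reaction of (-7.4, 17.1) N. That is along the face normal of a handle at 1.16 rad, so the clamp is on its stop. The contact height suggests the real fingertips sit about 30 mm above the reported TCP, so I'll check by touching the plate top, which should be at z = 0.060.

Run:
```python
from h import *
yw=.134+np.pi/2
p,y,_,_=cur()
path([(np.r_[p[:2],.2],.129),(np.r_[W(JIG,-.045,0),.2],yw),(np.r_[W(JIG,-.045,0),.08],yw)])
```

```text
now [0.6717 0.0422 0.092 ] yaw 0.13 tilt z [-0.002 -0.001 -1.   ] t 17.3 gap 0.002
3 x [0.0, -0.0, -0.072, 0.0, 0.0, 0.0]
14 x [-0.0298, -0.0265, -0.0, 0.0, 0.0, -0.0179]
3 x [0.0, 0.0, 0.08, 0.0, 0.0, -0.0]
```

Request:
{"name": "servo_tool", "arguments": {"commands": [0,0,-0.072,0,0,0,-1,0,0,-0.072,0,0,0,-1,0,0,-0.072,0,0,0,-1,0,0,0,0,0,0,-1,0,0,0,0,0,0,-1,-0.0298,-0.0265,0,0,0,-0.0179,-1,-0.0298,-0.0265,0,0,0,-0.0179,-1,-0.0298,-0.0265,0,0,0,-0.0179,-1,-0.0298,-0.0265,0,0,0,-0.0179,-1,-0.0298,-0.0265,0,0,0,-0.0179,-1,-0.0298,-0.0265,0,0,0,-0.0179,-1,-0.0298,-0.0265,0,0,0,-0.0179,-1]}}

```text
t: 18.27
tcp_pos: [0.5388, 0.078, 0.1946]
tool_rot: [0.895, 0.445, -0.002, -0.001]
force: [-0.4, -0.6, -0.5]
finger_gap: -0.002
gripper_force: 0.0
```

Request:
{"name": "servo_tool", "arguments": {"commands": [-0.0298,-0.0265,0,0,0,-0.0179,-1,-0.0298,-0.0265,0,0,0,-0.0179,-1,-0.0298,-0.0265,0,0,0,-0.0179,-1,-0.0298,-0.0265,0,0,0,-0.0179,-1,-0.0298,-0.0265,0,0,0,-0.0179,-1,-0.0298,-0.0265,0,0,0,-0.0179,-1,-0.0298,-0.0265,0,0,0,-0.0179,-1,0,0,0,0,0,0,-1,0,0,0,0,0,0,-1,0,0,0,0,0,0,-1]}}

```text
t: 19.1
tcp_pos: [0.424, 0.0092, 0.196]
tool_rot: [0.66, 0.752, 0.0, -0.0]
force: [0.8, -0.1, -0.2]
finger_gap: -0.001
gripper_force: 0.0
```

Run:
```python
from h import *
yw=.134+np.pi/2
path([(np.r_[W(JIG,-.045,0),.08],yw)])
s=snap('wrist','w5.png')
print('handle ends in wrist',proj(s,[np.r_[W(JIG,0,y),.098] for y in(-.043,.043)]).round(), 'pins',proj(s,[np.r_[W(JIG,.071,-.09),.089],np.r_[W(JIG,-.071,.09),.089]]).round())
```

```text
now [0.424  0.0092 0.196 ] yaw 1.701 tilt z [-0.001  0.001 -1.   ] t 19.1 gap -0.001
3 x [-0.0002, -0.0011, 0.0774, 0.0, 0.0, -0.0002]
handle ends in wrist [[295. 223.]
 [299. 143.]] pins [[354. 257.]
 [226.  93.]]
```

View pics/w5.png

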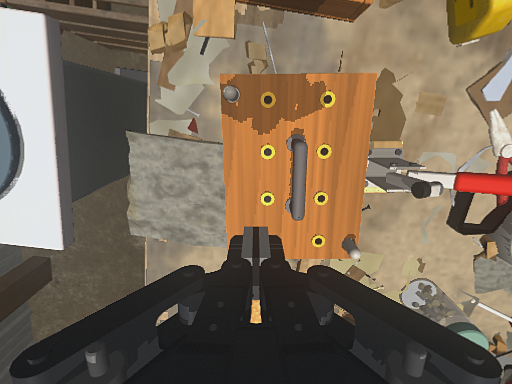

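Request:
{"name": "servo_tool", "arguments": {"commands": [0,-0.001,0.0774,0,0,0,-1,0,-0.001,0.0774,0,0,0,-1,0,-0.001,0.0774,0,0,0,-1,0,0,0,0,0,0,-1,0,0,0,0,0,0,-1,0,0,0.008,0,0,0,-1,0,0,0.008,0,0,0,-1,0,0,0.008,0,0,0,-1,0,0,0.008,0,0,0,-1,0,0,0,0,0,0,-1]}}

```text
t: 19.98
tcp_pos: [0.4228, 0.0086, 0.0653]
tool_rot: [0.659, 0.753, 0.001, 0.001]
force: [-0.2, 0.3, 0.1]
finger_gap: 0.002
gripper_force: 0.0
```

Request:
{"name": "servo_tool", "arguments": {"commands": [0,0,0.004,0,0,0,-1,0,0,0.004,0,0,0,-1,0,0,0,0,0,0,-1]}}

```text
t: 20.23
tcp_pos: [0.4222, 0.0087, 0.0605]
tool_rot: [0.659, 0.753, 0.0, 0.0]
force: [0.3, 0.1, -0.5]
finger_gap: -0.0
gripper_force: 0.0
```

Request:
{"name": "servo_tool", "arguments": {"commands": [0,0,0.006,0,0,0,-1,0,0,0.004,0,0,0,-1,0,0,0,0,0,0,-1]}}

```text
t: 20.48
tcp_pos: [0.4219, 0.0088, 0.0551]
tool_rot: [0.659, 0.753, -0.0, -0.0]
force: [-0.4, 0.5, -0.1]
finger_gap: -0.003
gripper_force: 0.0
```

Request:
{"name": "servo_tool", "arguments": {"commands": [0,0,0.006,0,0,0,-1,0,0,0.006,0,0,0,-1,0,0,0,0,0,0,-1,0,0,0,0,0,0,-1]}}

```text
t: 20.82
tcp_pos: [0.422, 0.0088, 0.0492]
tool_rot: [0.659, 0.753, -0.0, -0.0]
force: [0.7, -0.0, 0.7]
finger_gap: 0.002
gripper_force: 0.0
```

Request:
{"name": "servo_tool", "arguments": {"commands": [0,0,0.005,0,0,0,-1,0,0,0.005,0,0,0,-1,0,0,0,0,0,0,-1,0,0,0,0,0,0,-1]}}

```text
t: 21.15
tcp_pos: [0.4221, 0.0088, 0.0443]
tool_rot: [0.659, 0.753, -0.0, -0.0]
force: [0.2, 0.5, -0.6]
finger_gap: -0.003
gripper_force: 0.0
```

Request:
{"name": "servo_tool", "arguments": {"commands": [0,0,0.004,0,0,0,-1,0,0,0.004,0,0,0,-1,0,0,0,0,0,0,-1,0,0,0,0,0,0,-1]}}

```text
t: 21.48
tcp_pos: [0.4221, 0.0087, 0.0404]
tool_rot: [0.659, 0.753, -0.0, -0.0]
force: [-0.6, 0.5, -0.5]
finger_gap: -0.004
gripper_force: 0.0
```

Request:
{"name": "servo_tool", "arguments": {"commands": [0,0,0.004,0,0,0,-1,0,0,0.004,0,0,0,-1,0,0,0,0,0,0,-1,0,0,0,0,0,0,-1]}}

```text
t: 21.82
tcp_pos: [0.4221, 0.0087, 0.0364]
tool_rot: [0.659, 0.753, -0.0, -0.0]
force: [0.2, -0.4, -0.3]
finger_gap: 0.0
gripper_force: 0.0
```

Request:
{"name": "servo_tool", "arguments": {"commands": [0,0,0.004,0,0,0,-1,0,0,0.004,0,0,0,-1,0,0,0,0,0,0,-1,0,0,0,0,0,0,-1]}}

```text
t: 22.15
tcp_pos: [0.4221, 0.0088, 0.0324]
tool_rot: [0.659, 0.753, -0.0, -0.0]
force: [0.2, 0.4, -0.6]
finger_gap: -0.002
gripper_force: 0.0
```

Run:
```python
from h import *
path([]);print(manip.sense()['force'])
s=snap('wrist','w6.png');p,_,_,_=cur();print('tcp',proj(s,p),proj(s,p+[0,0,.03]))
print('handle',proj(s,[np.r_[W(JIG,0,y),.098] for y in(-.043,.043)]).round(), 'pins',proj(s,[np.r_[W(JIG,.071,-.09),.089],np.r_[W(JIG,-.071,.09),.089]]).round())
```

```text
now [0.4221 0.0088 0.0324] yaw 1.704 tilt z [-0.  0. -1.] t 22.1 gap -0.002
[ 0.16321981  0.41541801 -0.55866491]
tcp [[254.92037592 222.1585108 ]] [[254.83691256 242.55585688]]
handle [[345. 354.]
 [365. 188.]] pins [[455. 405.]
 [189.  66.]]
```

View pics/w6.png

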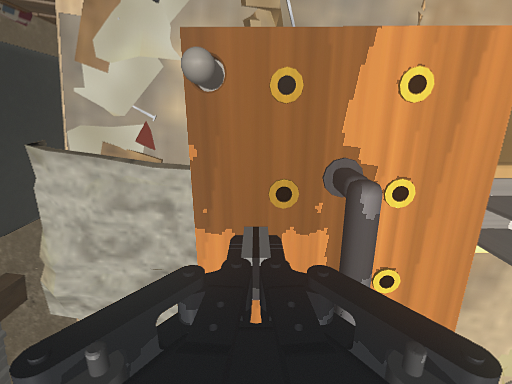

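Run:
```python
from h import *
s=snap('wrist');M0=np.array(s['world_to_cam'])
import copy
def shifted(d):  # camera really displaced by d from reported
    t=dict(s);M=M0.copy();M[:3,3]-=M[:3,:3]@np.array(d);t['world_to_cam']=M;return t
L=[('corner',(-.083,.11,.06),(181,27)),('pintip',(-.071,.09,.087),(200,62)),('bar',(0,.043,.091),(362,185))]
for dz in(0,.015,.03,.04):
    print(dz,[(n,proj(shifted([0,0,dz]),np.r_[W(JIG,*c[:2]),c[2]]).round()[0].tolist(),o) for n,c,o in L])
# w5: pose lifted
d=np.array([.424-.4221,.0092-.0088,.196-.0324])
for dz in(0,.03):
    print(dz,[proj(shifted(d+[0,0,dz]),np.r_[W(JIG,*c),.06]).round()[0].tolist() for c in((-.083,.11),(.083,.11),(.083,-.11))],'obs (221,73),(377,73)')
print(np.linalg.inv(M0)[:3,3])
```

```text
0 [('corner', [175.0, 30.0], (181, 27)), ('pintip', [190.0, 67.0], (200, 62)), ('bar', [359.0, 184.0], (362, 185))]
0.015 [('corner', [183.0, 38.0], (181, 27)), ('pintip', [197.0, 72.0], (200, 62)), ('bar', [347.0, 176.0], (362, 185))]
0.03 [('corner', [190.0, 45.0], (181, 27)), ('pintip', [204.0, 76.0], (200, 62)), ('bar', [338.0, 169.0], (362, 185))]
0.04 [('corner', [193.0, 49.0], (181, 27)), ('pintip', [207.0, 79.0], (200, 62)), ('bar', [333.0, 166.0], (362, 185))]
0 [[217.0, 75.0], [375.0, 75.0], [353.0, 260.0]] obs (221,73),(377,73)
0.03 [[221.0, 78.0], [364.0, 78.0], [346.0, 248.0]] obs (221,73),(377,73)
[0.41275294 0.08120058 0.20391787]
```

Run:
```python
from h import *
s=snap('wrist');p,y,m,st=cur()
for o in(0,.007,.011):print(o,[(dz,proj(s,p+m@np.array([o,0,-dz])).round()[0].tolist()) for dz in(0,.013,.02,.028,.035)])
```

```text
0 [(0, [255.0, 222.0]), (0.013, [255.0, 230.0]), (0.02, [255.0, 235.0]), (0.028, [255.0, 241.0]), (0.035, [255.0, 247.0])]
0.007 [(0, [255.0, 213.0]), (0.013, [255.0, 220.0]), (0.02, [255.0, 224.0]), (0.028, [255.0, 230.0]), (0.035, [255.0, 235.0])]
0.011 [(0, [255.0, 207.0]), (0.013, [255.0, 214.0]), (0.02, [255.0, 218.0]), (0.028, [255.0, 224.0]), (0.035, [255.0, 229.0])]
```

The wrist camera agrees with the scene. The visible finger edge (row 227) and the missing contact both mean the real fingertips end about 30 mm short of the reported TCP. I'll get the exact offset by touching.

Request:
{"name": "servo_tool", "arguments": {"commands": [0,0,0.004,0,0,0,-1,0,0,0,0,0,0,-1,0,0,0,0,0,0,-1]}}

```text
t: 22.55
tcp_pos: [0.4225, 0.0087, 0.0311]
tool_rot: [0.659, 0.753, 0.0, 0.0]
force: [-1.1, 0.3, 8.4]
finger_gap: 0.001
gripper_force: 4.0
```

Request:
{"name": "servo_tool", "arguments": {"commands": [0,0,0.004,0,0,0,-1,0,0,0,0,0,0,-1,0,0,0,0,0,0,-1]}}

```text
t: 22.8
tcp_pos: [0.4226, 0.0087, 0.031]
tool_rot: [0.658, 0.753, 0.001, 0.001]
force: [-3.5, -0.0, 30.7]
finger_gap: 0.002
gripper_force: 15.5
```

Request:
{"name": "servo_tool", "arguments": {"commands": [0,0,0.004,0,0,0,-1,0,0,0,0,0,0,-1,0,0,0,0,0,0,-1]}}

```text
t: 23.05
tcp_pos: [0.4227, 0.0086, 0.0308]
tool_rot: [0.658, 0.753, 0.001, 0.002]
force: [-6.1, 0.9, 54.2]
finger_gap: -0.002
gripper_force: 27.0
```

Request:
{"name": "servo_tool", "arguments": {"commands": [0,0,-0.05,0,0,0,-1,0,0,-0.06,0,0,0,0.6,0,0,-0.06,0,0,0,0.6,0,0,-0.03,0,0,0,0.6,0,0,0,0,0,0,0.6,0,0,0,0,0,0,0.6]}}

```text
t: 23.55
tcp_pos: [0.4227, 0.0086, 0.1271]
tool_rot: [0.659, 0.753, 0.001, 0.001]
force: [0.1, -0.7, -0.2]
finger_gap: 0.709
gripper_force: 0.0
```

```bash
sed -i 's/JIG=(np.array(\[.467,/JIG=(np.array([.4685,/' h.py
python3 - <<'E'
from h import *
yw=.134+np.pi/2
path([(np.r_[W(JIG,0,0),.13],yw),(np.r_[W(JIG,0,0),.039],yw)])
E
```

```text
now [0.4227 0.0086 0.1271] yaw 1.704 tilt z [ 0.002 -0.001 -1.   ] t 23.6 gap 0.709
2 x [-0.0001, 0.0462, -0.0029, 0.0, 0.0, -0.0001]
3 x [0.0, 0.0, 0.0607, 0.0, 0.0, -0.0]
```

Request:
{"name": "servo_tool", "arguments": {"commands": [0,0.0462,0,0,0,0,0.6,0,0.0462,0,0,0,0,0.6,0,0,0,0,0,0,0.6,0,0,0,0,0,0,0.6,0,0,0,0,0,0,0.6]}}

```text
t: 23.97
tcp_pos: [0.4661, 0.0152, 0.125]
tool_rot: [0.658, 0.753, -0.001, -0.002]
force: [0.2, 0.2, 0.4]
finger_gap: 0.799
gripper_force: 0.0
```

Run:
```python
from h import *
yw=.134+np.pi/2
path([(np.r_[W(JIG,0,0),.039],yw)])
s=snap('wrist')
a=s['img'].astype(int)
print('handle pred',proj(s,[np.r_[W(JIG,o,y),.098] for y in(-.03,0.03) for o in(-.007,.007)]).round(1).tolist(),'pin',proj(s,[np.r_[W(JIG,-.071,.09),.089],np.r_[W(JIG,.071,-.09),.089]]).round(1))
for q in('plate_handle','pin_front'):
    for m in manip.silhouettes(s,q)[:2]:
        px=np.argwhere(m['pixels']);print(q,m['conf'],np.round(m['box']))
g=a.sum(2)
for r in(110,130,150):
    print(r,[int(v) for v in g[r,220:300:2]])
```

```text
now [0.4661 0.0152 0.125 ] yaw 1.704 tilt z [-0.005  0.001 -1.   ] t 24.0 gap 0.799
3 x [-0.0005, 0.0016, 0.0573, 0.0, 0.0, -0.0]
handle pred [[249.3, 244.1], [266.5, 244.1], [248.8, 172.1], [267.4, 172.1]] pin [[160.   88. ]
 [335.7 299.2]]
plate_handle 0.62 [154.  60. 206. 236.]
pin_front 0.93 [153.  77. 355. 156.]
110 [266, 265, 256, 248, 255, 257, 245, 247, 248, 255, 255, 253, 248, 256, 278, 259, 262, 273, 277, 266, 261, 265, 259, 260, 254, 269, 263, 265, 268, 265, 260, 251, 245, 245, 264, 272, 264, 266, 249, 242]
130 [262, 265, 258, 251, 254, 255, 252, 243, 244, 256, 254, 251, 249, 251, 277, 269, 263, 275, 274, 263, 260, 262, 264, 258, 261, 269, 262, 266, 269, 264, 259, 243, 243, 252, 267, 272, 259, 261, 246, 233]
150 [264, 266, 259, 243, 261, 384, 383, 377, 376, 387, 386, 370, 370, 377, 396, 370, 395, 136, 161, 175, 171, 176, 148, 246, 226, 243, 411, 397, 401, 398, 382, 356, 349, 380, 410, 406, 390, 248, 252, 246]
```

Request:
{"name": "servo_tool", "arguments": {"commands": [0,0.003,0.0573,0,0,0,0.6,0,0.002,0.0573,0,0,0,0.6,0,0,0.0573,0,0,0,0.6,0,0,0,0,0,0,0.6,0,0,0,0,0,0,0.6,0,0,0,0,0,0,-1,0,0,0,0,0,0,-1,0,0,0,0,0,0,-1,0,0,0,0,0,0,-1,0,0,0,0,0,0,-1,0,0,0,0,0,0,-1], "force": 80}}

```text
t: 25.03
tcp_pos: [0.4708, 0.0151, 0.0419]
tool_rot: [0.658, 0.753, 0.0, 0.001]
force: [-1.9, 0.1, 7.5]
finger_gap: 0.152
gripper_force: 78.2
```

Request:
{"name": "servo_tool", "arguments": {"commands": [0,0,-0.004,0,0,0,-1,0,0,-0.006,0,0,0,-1,0,0,-0.01,0,0,0,-1,0,0,-0.01,0,0,0,-1,0,0,-0.01,0,0,0,-1,0,0,-0.01,0,0,0,-1,0,0,-0.01,0,0,0,-1,0,0,0,0,0,0,-1]}}

```text
t: 25.7
tcp_pos: [0.4707, 0.0151, 0.0715]
tool_rot: [0.658, 0.753, 0.0, 0.0]
force: [-0.3, -0.2, -2.5]
finger_gap: 0.151
gripper_force: 78.1
```

Request:
{"name": "servo_tool", "arguments": {"commands": [0,0,-0.01,0,0,0,-1,0,0,-0.01,0,0,0,-1,0,0,-0.01,0,0,0,-1,0,0,-0.012,0,0,0,-1,0,0,-0.012,0,0,0,-1,0,0,-0.03,0,0,0,-1,0,0,-0.03,0,0,0,-1,0,0,-0.04,0,0,0,-1,0,0,0,0,0,0,-1,0,0,0,0,0,0,-1]}}

```text
t: 26.53
tcp_pos: [0.4713, 0.015, 0.1485]
tool_rot: [0.659, 0.753, 0.001, 0.001]
force: [0.2, 0.7, -3.9]
finger_gap: 0.142
gripper_force: 78.3
```

Run:
```python
from h import *
yw=-.146+np.pi/2
z=.0419+.015-.048
path([(np.r_[CORK[0],.15],yw),(np.r_[CORK[0],z+.015],yw),(np.r_[CORK[0],z],yw)])
s=snap('wrist','w7.png')
for q in('rail_a',):
    for m in manip.look_for(s,q)[:6]: print(q,m['conf'],np.round(m['box']))
```

```text
now [0.4713 0.015  0.1485] yaw 1.704 tilt z [ 0.003 -0.001 -1.   ] t 26.5 gap 0.142
9 x [-0.0719, -0.0124, -0.0003, 0.0, 0.0, 0.0049]
4 x [0.0, 0.0, 0.063, 0.0, 0.0, -0.0]
1 x [0.0, 0.0, 0.03, 0.0, 0.0, -0.0]
```

Request:
{"name": "servo_tool", "arguments": {"commands": [-0.0539,-0.0093,0,0,0,0.0037,-1,-0.0539,-0.0093,0,0,0,0.0037,-1,-0.0539,-0.0093,0,0,0,0.0037,-1,-0.0539,-0.0093,0,0,0,0.0037,-1,-0.0539,-0.0093,0,0,0,0.0037,-1,-0.0539,-0.0093,0,0,0,0.0037,-1,-0.0539,-0.0093,0,0,0,0.0037,-1,-0.0539,-0.0093,0,0,0,0.0037,-1,-0.0539,-0.0093,0,0,0,0.0037,-1,-0.0539,-0.0093,0,0,0,0.0037,-1,-0.0539,-0.0093,0,0,0,0.0037,-1,-0.0539,-0.0093,0,0,0,0.0037,-1]}}

```text
t: 27.63
tcp_pos: [0.4153, -0.308, 0.1459]
tool_rot: [0.757, 0.653, 0.0, -0.002]
force: [-0.3, -0.7, -3.1]
finger_gap: 0.147
gripper_force: 78.3
```

Request:
{"name": "servo_tool", "arguments": {"commands": [0,0,0,0,0,0,-1,0,0,0,0,0,0,-1,0,0,0,0,0,0,-1]}}

```text
t: 27.88
tcp_pos: [0.4156, -0.3063, 0.1462]
tool_rot: [0.757, 0.653, 0.0, -0.002]
force: [-1.0, 0.5, -3.6]
finger_gap: 0.144
gripper_force: 78.4
```

Run:
```python
from h import *
yw=-.146+np.pi/2
z=.0419+.015-.048
path([(np.r_[CORK[0],.15],yw),(np.r_[CORK[0],z+.012],yw),(np.r_[CORK[0],z],yw)])
s=snap('top')
for q in('rail_a',):
    for m in manip.look_for(s,q)[:6]: print(q,m['conf'],np.round(m['box']),atz(s,[[m['box'][0]+m['box'][2]/2,m['box'][1]+m['box'][3]/2]],.044).round(3))
for yj in(-.084,-.028,.028,.084):
    P=np.round(proj(s,[np.r_[W(JIG,x,yj),.044] for x in(-.02,0,.02)])).astype(int);print(yj,[s['img'][v,u].tolist() for u,v in P],P[1])
cv2.imwrite('pics/t2.png',cv2.resize(s['img'][150:260,200:320],(720,660))[:,:,::-1][:600])
```

```text
now [ 0.4156 -0.3063  0.1462] yaw 1.424 tilt z [-0.002  0.003 -1.   ] t 27.9 gap 0.144
1 x [-0.0025, 0.0067, -0.0076, 0.0, 0.0, -0.0001]
4 x [0.0, 0.0, 0.0646, 0.0, 0.0, -0.0]
1 x [0.0, 0.0, 0.024, 0.0, 0.0, -0.0]
rail_a 0.67 [315. 201.  57.  72.] [[ 0.426 -0.249  0.044]]
rail_a 0.51 [224. 211.  14.  33.] [[0.46  0.093 0.044]]
rail_a 0.15 [332. 152.  30.  35.] [[ 0.634 -0.265  0.044]]
-0.084 [[231, 215, 152], [231, 220, 157], [231, 222, 158]] [284 220]
-0.028 [[232, 234, 172], [232, 228, 166], [233, 227, 164]] [266 223]
0.028 [[232, 226, 162], [232, 224, 162], [232, 226, 162]] [247 226]
0.084 [[232, 217, 154], [232, 221, 158], [232, 222, 160]] [229 228]
```

Request:
{"name": "servo_tool", "arguments": {"commands": [-0.002,0.006,0.056,0,0,0,-1,0,0,0.056,0,0,0,-1,0,0,0.056,0,0,0,-1,0,0,0.04,0,0,0,-1,0,0,0.03,0,0,0,-1,0,0,0.01,0,0,0,-1,0,0,0,0,0,0,-1,0,0,0,0,0,0,-1,0,0,0,0,0,0,-1]}}

```text
t: 28.73
tcp_pos: [0.4202, -0.3092, 0.0246]
tool_rot: [0.757, 0.654, 0.0, 0.001]
force: [0.5, 0.2, -3.7]
finger_gap: 0.15
gripper_force: 78.3
```

Request:
{"name": "servo_tool", "arguments": {"commands": [0,0,0.006,0,0,0,-1,0,0,0.006,0,0,0,-1,0,0,0,0,0,0,-1,0,0,0,0,0,0,-1]}}

```text
t: 29.07
tcp_pos: [0.4193, -0.3089, 0.0177]
tool_rot: [0.757, 0.654, 0.0, 0.0]
force: [0.5, -0.1, -3.0]
finger_gap: 0.151
gripper_force: 78.4
```

Request:
{"name": "servo_tool", "arguments": {"commands": [0,0,0.006,0,0,0,-1,0,0,0.006,0,0,0,-1,0,0,0.004,0,0,0,-1,0,0,0,0,0,0,-1,0,0,0,0,0,0,-1]}}

```text
t: 29.48
tcp_pos: [0.4192, -0.3088, 0.0093]
tool_rot: [0.757, 0.654, -0.0, -0.0]
force: [-0.8, -0.3, -3.1]
finger_gap: 0.147
gripper_force: 78.4
```

Request:
{"name": "servo_tool", "arguments": {"commands": [0,0,0.004,0,0,0,-1,0,0,0,0,0,0,-1,0,0,0,0,0,0,-1]}}

```text
t: 29.73
tcp_pos: [0.4194, -0.3089, 0.009]
tool_rot: [0.757, 0.654, -0.0, 0.0]
force: [-2.5, 1.0, 8.0]
finger_gap: 0.149
gripper_force: 80.1
```

Request:
{"name": "servo_tool", "arguments": {"commands": [0,0,0,0,0,0,0.6,0,0,0,0,0,0,0.6,0,0,0,0,0,0,0.6,0,0,0,0,0,0,0.6,0,0,-0.05,0,0,0,0.6,0,0,-0.07,0,0,0,0.6,0,0,-0.07,0,0,0,0.6,0,0,-0.07,0,0,0,0.6,0,0,-0.07,0,0,0,0.6,0,0,-0.05,0,0,0,0.6,0,0,0,0,0,0,0.6,0,0,0,0,0,0,0.6]}}

```text
t: 30.73
tcp_pos: [0.42, -0.3096, 0.199]
tool_rot: [0.757, 0.654, 0.0, 0.002]
force: [-0.9, 0.6, 0.1]
finger_gap: 0.8
gripper_force: 0.0
```

Run:
```python
from h import *
path([(np.r_[W(JIG,-.07,0),.2],.134)])
print(manip.sense()['force'])
```

```text
now [ 0.42   -0.3096  0.199 ] yaw 1.425 tilt z [ 0.003 -0.003 -1.   ] t 30.7 gap 0.8
11 x [0.0429, -0.0441, -0.0002, 0.0, 0.0, 0.0187]
[-0.94987384  0.59689179  0.09318365]
```

Request:
{"name": "servo_tool", "arguments": {"commands": [0.0429,-0.0441,0,0,0,0.0187,0,0.0429,-0.0441,0,0,0,0.0187,0,0.0429,-0.0441,0,0,0,0.0187,0,0.0429,-0.0441,0,0,0,0.0187,0,0.0429,-0.0441,0,0,0,0.0187,0,0.0429,-0.0441,0,0,0,0.0187,0,0.0429,-0.0441,0,0,0,0.0187,0,0.0429,-0.0441,0,0,0,0.0187,0,0.0429,-0.0441,0,0,0,0.0187,0,0.0429,-0.0441,0,0,0,0.0187,0,0.0429,-0.0441,0,0,0,0.0187,0,0,0,0,0,0,0,0]}}

```text
t: 31.73
tcp_pos: [0.3937, -0.0005, 0.1962]
tool_rot: [0.996, 0.088, -0.001, -0.001]
force: [0.3, -0.6, 0.5]
finger_gap: 0.503
gripper_force: 0.0
```

Request:
{"name": "servo_tool", "arguments": {"commands": [0,0,0,0,0,0,0,0,0,0,0,0,0,0]}}

```text
t: 31.9
tcp_pos: [0.3924, -0.004, 0.1964]
tool_rot: [0.996, 0.089, -0.002, -0.0]
force: [-0.3, 0.5, 0.1]
finger_gap: 0.504
gripper_force: 0.0
```

Run:
```python
from h import *
path([])
s=snap('wrist','w8.png')
for m in manip.silhouettes(s,'rail_a')[:6]:
    cn=max(cv2.findContours(m['pixels'].astype('uint8'),0,2)[0],key=cv2.contourArea)
    w=atz(s,cn.reshape(-1,2),.044)[:,:2].astype('float32')*1000
    print(m['conf'],np.round(m['box']),cv2.minAreaRect(w))
for yj in(-.084,-.028,.028,.084): print(yj,W(JIG,0,yj),proj(s,[np.r_[W(JIG,x,yj),.044] for x in(-.05,.05)]).round().tolist())
t=snap('top')
for q,z in(('drill_plate',.027),('cork_board',.015)):
    for m in manip.silhouettes(t,q)[:2]:
        cn=max(cv2.findContours(m['pixels'].astype('uint8'),0,2)[0],key=cv2.contourArea)
        w=atz(t,cn.reshape(-1,2),z)[:,:2].astype('float32')*1000
        print(q,m['conf'],cv2.minAreaRect(w))
```

```text
now [ 0.3924 -0.004   0.1964] yaw 0.178 tilt z [-0.003  0.001 -1.   ] t 31.9 gap 0.504
0.65 [166.  54.  28.  94.] ((457.4782409667969, 96.45640563964844), (99.18533325195312, 31.120803833007812), 7.922667980194092)
0.58 [307.  58.  31.  89.] ((484.0299987792969, -61.94437789916992), (97.46143341064453, 30.001937866210938), 7.769285678863525)
-0.084 [ 0.47972234 -0.06854698] [[320.0, 153.0], [330.0, 62.0]]
-0.028 [ 0.47224078 -0.01304899] [[273.0, 151.0], [279.0, 59.0]]
0.028 [0.46475922 0.04244899] [[227.0, 149.0], [228.0, 57.0]]
0.084 [0.45727766 0.09794698] [[180.0, 147.0], [176.0, 54.0]]
drill_plate 0.84 ((418.0943603515625, -307.409912109375), (221.0609588623047, 166.03353881835938), 82.11273193359375)
drill_plate 0.56 ((785.05908203125, 168.86032104492188), (87.96205139160156, 81.45572662353516), 18.569957733154297)
cork_board 0.89 ((419.1489562988281, -306.5501708984375), (253.25375366210938, 199.87411499023438), 80.56507110595703)
```

View pics/w8.png

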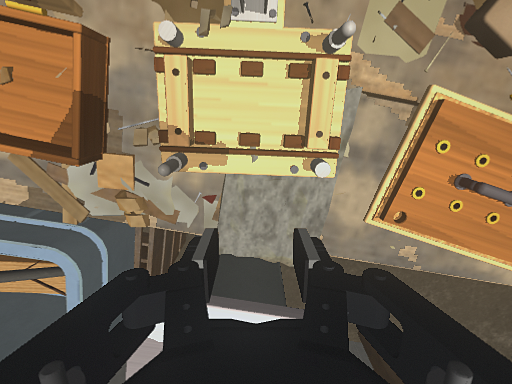

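The view shows two rails, at the outer nests y = ±84 mm (columns 166–190 and 307–338). The plate lies level on the cork, with centre (0.418, -0.307) against the board's (0.419, -0.307). Next is the left rail.

Run:
```python
from h import *
g=W(JIG,0,.084)
path([(np.r_[g,.08],.134,4),(np.r_[g,-.010],.134,4)])
```

```text
now [ 0.3932 -0.0049  0.1974] yaw 0.174 tilt z [-0.001  0.    -1.   ] t 32.1 gap 0.497
4 x [0.0398, -0.0457, 0.0587, 0.0, 0.0, 0.0016]
4 x [0.0, -0.0, 0.045, 0.0, 0.0, -0.0]
```

Request:
{"name": "servo_tool", "arguments": {"commands": [0.0318,-0.0366,0.047,0,0,0.0013,0,0.0318,-0.0366,0.047,0,0,0.0013,0,0.0318,-0.0366,0.047,0,0,0.0013,0,0.0318,-0.0366,0.047,0,0,0.0013,0,0.0318,-0.0366,0.047,0,0,0.0013,0,0,0,0,0,0,0,0,0,0,0,0,0,0,0,0,0,0,0,0,0,0]}}

```text
t: 32.82
tcp_pos: [0.4571, 0.0982, 0.0803]
tool_rot: [0.998, 0.067, -0.0, 0.0]
force: [0.3, -0.5, 0.7]
finger_gap: 0.5
gripper_force: 0.0
```

```bash
cat > rail.py <<'E'
from h import *
import sys
yj=float(sys.argv[1]);g=W(JIG,0,yj)
path([(np.r_[g,-.010],.134,4)])
s=snap('wrist')
print('pred',g,proj(s,[np.r_[W(JIG,x,yj),.044] for x in(-.05,.05)]).round(0).tolist())
for m in manip.silhouettes(s,'rail_a')[:4]:
    cn=max(cv2.findContours(m['pixels'].astype('uint8'),0,2)[0],key=cv2.contourArea)
    w=atz(s,cn.reshape(-1,2),.044)[:,:2].astype('float32')*1000
    print(round(m['conf'],2),np.round(m['box']),cv2.minAreaRect(w))
E
python3 rail.py .084
```

```text
now [0.4571 0.0982 0.0803] yaw 0.135 tilt z [-0.001 -0.    -1.   ] t 32.8 gap 0.5
4 x [0.0001, 0.0001, 0.0451, 0.0, 0.0, 0.0]
pred [0.45727766 0.09794698] [[256.0, 259.0], [256.0, 142.0]]
0.88 [421. 134.  67. 121.] ((483.347900390625, -55.665863037109375), (100.98538970947266, 42.03622817993164), 7.315340042114258)
0.76 [237. 137.  34. 121.] ((459.059326171875, 99.81439971923828), (101.00116729736328, 25.99332618713379), 7.9842939376831055)
0.35 [  0.  10. 124.  96.] ((539.3435668945312, 245.30926513671875), (89.4300537109375, 49.39250564575195), 82.57012939453125)
```

Request:
{"name": "servo_tool", "arguments": {"commands": [0.003,-0.003,0.045,0,0,0,0,0,0,0.045,0,0,0,0,0,0,0.045,0,0,0,0,0,0,0.045,0,0,0,0,0,0,0,0,0,0,0,0,0,0,0,0,0,0,0,0,0,0,0,0,0,0,0,0,0,0,0,-1,0,0,0,0,0,0,-1,0,0,0,0,0,0,-1,0,0,0,0,0,0,-1,0,0,0,0,0,0,-1], "force": 50}}

```text
t: 33.92
tcp_pos: [0.4598, 0.1004, -0.0082]
tool_rot: [0.998, 0.067, 0.002, 0.0]
force: [-0.3, -1.7, 7.1]
finger_gap: 0.293
gripper_force: 51.1
```

Request:
{"name": "servo_tool", "arguments": {"commands": [0,0,-0.02,0,0,0,-1,0,0,-0.03,0,0,0,-1,0,0,-0.05,0,0,0,-1,0,0,-0.06,0,0,0,-1,0,0,-0.06,0,0,0,-1,0,0,-0.04,0,0,0,-1,0,0,0,0,0,0,-1,0,0,0,0,0,0,-1]}}

```text
t: 34.58
tcp_pos: [0.4596, 0.1006, 0.122]
tool_rot: [0.998, 0.068, 0.002, 0.0]
force: [-0.4, -0.3, 0.2]
finger_gap: 0.296
gripper_force: 50.1
```

Run:
```python
from h import *
g=W(BOX,0,.05)
path([(np.r_[g,.12],-.02),(np.r_[g,-.005],-.02,5)]);print(manip.sense()['force'])
```

```text
now [0.4596 0.1006 0.122 ] yaw 0.135 tilt z [ 0.004 -0.    -1.   ] t 34.6 gap 0.296
7 x [0.0009, -0.0776, 0.0006, 0.0, 0.0, 0.0035]
5 x [0.0, -0.0, 0.05, 0.0, 0.0, -0.0]
[-0.39173221 -0.31613479  0.15325236]
```

Request:
{"name": "servo_tool", "arguments": {"commands": [0.0009,-0.0776,0,0,0,0.0035,-1,0.0009,-0.0776,0,0,0,0.0035,-1,0.0009,-0.0776,0,0,0,0.0035,-1,0.0009,-0.0776,0,0,0,0.0035,-1,0.0009,-0.0776,0,0,0,0.0035,-1,0.0009,-0.0776,0,0,0,0.0035,-1,0.0009,-0.0776,0,0,0,0.0035,-1,0,0,0,0,0,0,-1,0,0,0,0,0,0,-1,0,0,0,0,0,0,-1]}}

```text
t: 35.42
tcp_pos: [0.4416, 0.3705, 0.1186]
tool_rot: [1.0, -0.009, -0.002, 0.001]
force: [-0.7, 0.3, -0.2]
finger_gap: 0.294
gripper_force: 50.1
```

Run:
```python
from h import *
g=W(BOX,0,.05)
path([(np.r_[g,-.005],-.02,5)])
t=snap('top')
for q,z in(('parts_box',.06),):
    for m in manip.silhouettes(t,q)[:1]:print(q,np.round(m['box']))
s=snap('wrist')
print('box inner corners in wrist',proj(s,[np.r_[W(BOX,x,y),.06] for x,y in((.066,.119),(.066,-.119))]).round())
for m in manip.look_for(s,'parts_box')[:2]:print(m)
```

```text
now [0.4416 0.3705 0.1186] yaw -0.018 tilt z [-0.003 -0.002 -1.   ] t 35.4 gap 0.294
5 x [0.0009, -0.0005, 0.0494, 0.0, 0.0, 0.0001]
parts_box [ 85. 184. 115.  77.]
box inner corners in wrist [[170. 118.]
 [458. 118.]]
{'box': [11.7, 0.0, 499.3, 267.2], 'conf': 0.59}
```

Request:
{"name": "servo_tool", "arguments": {"commands": [0,0,0.05,0,0,0,-1,0,0,0.05,0,0,0,-1,0,0,0.05,0,0,0,-1,0,0,0.05,0,0,0,-1,0,0,0.04,0,0,0,-1,0,0,0.024,0,0,0,-1,0,0,0,0,0,0,-1,0,0,0,0,0,0,-1,0,0,0,0,0,0,-1]}}

```text
t: 36.37
tcp_pos: [0.4442, 0.3716, -0.0108]
tool_rot: [1.0, -0.01, 0.001, -0.001]
force: [-0.7, 0.3, -0.3]
finger_gap: 0.291
gripper_force: 50.1
```

Request:
{"name": "servo_tool", "arguments": {"commands": [0,0,0,0,0,0,0,0,0,0,0,0,0,0,0,0,0,0,0,0,0,0,0,-0.05,0,0,0,0,0,0,-0.06,0,0,0,0,0,0,-0.06,0,0,0,0,0,0,-0.06,0,0,0,0,0,0,-0.04,0,0,0,0,0,0,0,0,0,0,0,0,0,0,0,0,0,0,0]}}

```text
invalid input at $.commands: expected a multiple of 7 numbers
```

Run:
```python
from h import *
g=W(JIG,0,-.084)
path([(np.r_[g,.12],.134),(np.r_[g,.08],.134)])
s=snap('wrist')
for m in manip.silhouettes(s,'rail_a')[:4]:
    cn=max(cv2.findContours(m['pixels'].astype('uint8'),0,2)[0],key=cv2.contourArea)
    w=atz(s,cn.reshape(-1,2),.035)[:,:2].astype('float32')*1000
    print(round(m['conf'],2),np.round(m['box']),cv2.minAreaRect(w))
```

```text
now [ 0.4442  0.3716 -0.0108] yaw -0.019 tilt z [ 0.002  0.001 -1.   ] t 36.4 gap 0.291
12 x [0.0022, 0.0736, -0.0218, 0.0, 0.0, -0.002]
1 x [0.0, -0.0, 0.08, 0.0, 0.0, -0.0]
0.84 [228. 160.  55. 164.] ((448.3551940917969, 371.966796875), (26.859107971191406, 92.20330810546875), 88.94031524658203)
```

Still 6 mm high; lower another 4 mm, then release.

Request:
{"name": "servo_tool", "arguments": {"commands": [0,0,0.008,0,0,0,-1,0,0,0,0,0,0,-1,0,0,0,0,0,0,-1,0,0,0,0,0,0,0,0,0,0,0,0,0,0,0,0,0,0,0,0,0,0,0,-0.05,0,0,0,0,0,0,-0.06,0,0,0,0,0,0,-0.07,0,0,0,0,0,0,-0.08,0,0,0,0,0,0,0,0,0,0,0,0,0,0,0,0,0,0]}}

```text
t: 37.47
tcp_pos: [0.4451, 0.3726, 0.1169]
tool_rot: [1.0, -0.009, 0.003, -0.002]
force: [-0.7, 0.2, -0.5]
finger_gap: 0.501
gripper_force: 0.0
```

Run:
```python
from h import *
g=W(JIG,0,-.084)
path([(np.r_[g,.12],.134,12),(np.r_[g,.08],.134)])
s=snap('wrist')
for m in manip.silhouettes(s,'rail_a')[:4]:
    cn=max(cv2.findContours(m['pixels'].astype('uint8'),0,2)[0],key=cv2.contourArea)
    w=atz(s,cn.reshape(-1,2),.035)[:,:2].astype('float32')*1000
    print(round(m['conf'],2),np.round(m['box']),cv2.minAreaRect(w))
```

```text
now [0.4451 0.3726 0.1169] yaw -0.019 tilt z [ 0.006  0.003 -1.   ] t 37.5 gap 0.501
12 x [0.002, 0.0738, -0.0005, 0.0, 0.0, -0.002]
1 x [0.0, -0.0, 0.08, 0.0, 0.0, -0.0]
0.85 [245. 139.  26. 102.] ((442.2153015136719, 372.057373046875), (25.976119995117188, 101.32659149169922), 89.84808349609375)
```

Request:
{"name": "servo_tool", "arguments": {"commands": [0.002,0.0738,0,0,0,-0.002,0,0.002,0.0738,0,0,0,-0.002,0,0.002,0.0738,0,0,0,-0.002,0,0.002,0.0738,0,0,0,-0.002,0,0.002,0.0738,0,0,0,-0.002,0,0.002,0.0738,0,0,0,-0.002,0,0.002,0.0738,0,0,0,-0.002,0,0.002,0.0738,0,0,0,-0.002,0,0.002,0.0738,0,0,0,-0.002,0,0.002,0.0738,0,0,0,-0.002,0,0.002,0.0738,0,0,0,-0.002,0,0.002,0.0738,0,0,0,-0.002,0]}}

```text
t: 38.57
tcp_pos: [0.4757, -0.0711, 0.1123]
tool_rot: [0.998, 0.066, -0.002, -0.001]
force: [0.5, -0.1, -0.7]
finger_gap: 0.502
gripper_force: 0.0
```

Request:
{"name": "servo_tool", "arguments": {"commands": [0,0,0.07,0,0,0,0,0,0,0,0,0,0,0,0,0,0,0,0,0,0,0,0,0,0,0,0,0]}}

```text
t: 38.9
tcp_pos: [0.4761, -0.0687, 0.0784]
tool_rot: [0.998, 0.066, -0.002, -0.001]
force: [0.4, -0.6, -0.1]
finger_gap: 0.499
gripper_force: 0.0
```

```bash
python3 rail.py -.084
```

```text
now [ 0.4761 -0.0687  0.0784] yaw 0.133 tilt z [-0.003  0.001 -1.   ] t 38.9 gap 0.499
4 x [0.0018, 0.0001, 0.0442, 0.0, 0.0, -0.0001]
pred [ 0.47972234 -0.06854698] [[256.0, 256.0], [256.0, 138.0]]
0.73 [235. 129.  37. 122.] ((484.572509765625, -64.78375244140625), (99.3097915649414, 26.422216415405273), 7.58173942565918)
```

Request:
{"name": "servo_tool", "arguments": {"commands": [0.006,-0.002,0.045,0,0,0,0,0.006,-0.001,0.045,0,0,0,0,0,0,0.045,0,0,0,0,0,0,0.04,0,0,0,0,0,0,0,0,0,0,0,0,0,0,0,0,0,0,0,0,0,0,0,0,0,0,0,0,0,0,0,-1,0,0,0,0,0,0,-1,0,0,0,0,0,0,-1,0,0,0,0,0,0,-1,0,0,0,0,0,0,-1]}}

```text
t: 40.0
tcp_pos: [0.4843, -0.0677, -0.0067]
tool_rot: [0.998, 0.066, 0.002, 0.001]
force: [0.8, 1.6, 7.2]
finger_gap: 0.291
gripper_force: 51.1
```

Request:
{"name": "servo_tool", "arguments": {"commands": [0,0,-0.02,0,0,0,-1,0,0,-0.03,0,0,0,-1,0,0,-0.05,0,0,0,-1,0,0,-0.06,0,0,0,-1,0,0,-0.06,0,0,0,-1,0,0,-0.04,0,0,0,-1,0,0,0,0,0,0,-1,0,0,0,0,0,0,-1]}}

```text
t: 40.67
tcp_pos: [0.4839, -0.0678, 0.1235]
tool_rot: [0.998, 0.066, 0.002, 0.001]
force: [-0.0, 0.4, -1.3]
finger_gap: 0.291
gripper_force: 50.2
```

Run:
```python
from h import *
g=W(BOX,0,-.05)
path([(np.r_[g,.12],-.02,11)])
```

```text
now [ 0.4839 -0.0678  0.1235] yaw 0.132 tilt z [ 0.004 -0.002 -1.   ] t 40.7 gap 0.291
11 x [-0.0037, -0.0621, 0.0006, 0.0, 0.0, 0.0022]
```

Request:
{"name": "servo_tool", "arguments": {"commands": [-0.0037,-0.0621,0,0,0,0.0022,-1,-0.0037,-0.0621,0,0,0,0.0022,-1,-0.0037,-0.0621,0,0,0,0.0022,-1,-0.0037,-0.0621,0,0,0,0.0022,-1,-0.0037,-0.0621,0,0,0,0.0022,-1,-0.0037,-0.0621,0,0,0,0.0022,-1,-0.0037,-0.0621,0,0,0,0.0022,-1,-0.0037,-0.0621,0,0,0,0.0022,-1,-0.0037,-0.0621,0,0,0,0.0022,-1,-0.0037,-0.0621,0,0,0,0.0022,-1,-0.0037,-0.0621,0,0,0,0.0022,-1,0,0,0,0,0,0,-1]}}

```text
t: 41.67
tcp_pos: [0.4403, 0.2761, 0.1205]
tool_rot: [1.0, -0.008, -0.0, -0.001]
force: [0.0, -0.7, -0.9]
finger_gap: 0.294
gripper_force: 50.1
```

Request:
{"name": "servo_tool", "arguments": {"commands": [0,0,0,0,0,0,-1,0,0,0,0,0,0,-1]}}

```text
t: 41.83
tcp_pos: [0.4402, 0.2711, 0.1205]
tool_rot: [1.0, -0.01, -0.001, 0.001]
force: [-0.3, -0.5, -1.1]
finger_gap: 0.292
gripper_force: 50.1
```

Run:
```python
from h import *
g=W(BOX,0,-.05)
path([(np.r_[g,-.0145],-.02,5)])
s=snap('top')
for m in manip.look_for(s,'rail_a')[:4]: print(round(m['conf'],2),np.round(m['box']),atz(s,[[m['box'][0]+m['box'][2]/2,m['box'][1]+m['box'][3]/2]],.035).round(3))
```

```text
now [0.4402 0.2711 0.1205] yaw -0.019 tilt z [-0.003 -0.001 -1.   ] t 41.8 gap 0.292
5 x [0.0007, -0.0002, 0.054, 0.0, 0.0, 0.0]
0.48 [157. 214.  11.  39.] [[0.442 0.298 0.035]]
0.28 [300. 132.  28.  25.] [[ 0.714 -0.169  0.035]]
```

Request:
{"name": "servo_tool", "arguments": {"commands": [0.001,0,0.054,0,0,0,-1,0.001,0,0.054,0,0,0,-1,0,0,0.054,0,0,0,-1,0,0,0.054,0,0,0,-1,0,0,0.04,0,0,0,-1,0,0,0.014,0,0,0,-1,0,0,0,0,0,0,-1,0,0,0,0,0,0,-1,0,0,0,0,0,0,-1]}}

```text
t: 42.68
tcp_pos: [0.4432, 0.2713, -0.0128]
tool_rot: [1.0, -0.011, 0.001, -0.0]
force: [1.0, 0.0, -0.8]
finger_gap: 0.29
gripper_force: 50.6
```

Request:
{"name": "servo_tool", "arguments": {"commands": [0,0,0,0,0,0,0,0,0,0,0,0,0,0,0,0,0,0,0,0,0,0,0,-0.05,0,0,0,0,0,0,-0.06,0,0,0,0,0,0,-0.07,0,0,0,0,0,0,-0.08,0,0,0,0,0,0,0,0,0,0,0,0,0,0,0,0,0,0,0]}}

```text
invalid input at $.commands: expected a multiple of 7 numbers
```

```bash
cat > bx.py <<'E'
from h import *
path([])
s=snap('wrist');t=snap('top','t_box.png')
for n,q in(('wrist',s),('top',t)):
  for m in manip.silhouettes(q,'rail_a')[:4]:
    cn=max(cv2.findContours(m['pixels'].astype('uint8'),0,2)[0],key=cv2.contourArea)
    w=atz(q,cn.reshape(-1,2),.035)[:,:2].astype('float32')*1000
    print(n,round(m['conf'],2),np.round(m['box']),np.round(np.hstack([np.ravel(k) for k in cv2.minAreaRect(w)])))
E
python3 bx.py
```

```text
now [ 0.4432  0.2713 -0.0128] yaw -0.021 tilt z [ 0.001  0.    -1.   ] t 42.7 gap 0.29
wrist 0.68 [228. 155.  56. 169.] [450. 272.  27.  93.  89.]
```

Request:
{"name": "servo_tool", "arguments": {"commands": [0,0,0.004,0,0,0,-1,0,0,0,0,0,0,-1,0,0,0,0,0,0,0,0,0,0,0,0,0,0,0,0,0,0,0,0,0,0,0,-0.05,0,0,0,0,0,0,-0.06,0,0,0,0,0,0,-0.07,0,0,0,0,0,0,-0.08,0,0,0,0,0,0,0,0,0,0,0,0,0,0,0,0,0,0]}}

```text
t: 43.8
tcp_pos: [0.4442, 0.2725, 0.117]
tool_rot: [1.0, -0.01, 0.003, -0.001]
force: [0.7, -0.1, -0.1]
finger_gap: 0.503
gripper_force: 0.0
```

```bash
python3 bx.py
```

```text
now [0.4442 0.2725 0.117 ] yaw -0.02 tilt z [ 0.006  0.002 -1.   ] t 43.8 gap 0.503
wrist 0.65 [138. 140.  44. 102.] [442. 368.  34. 101.  90.]
wrist 0.58 [245. 138.  26. 100.] [443. 272.  26. 101.  89.]
top 0.77 [170. 214.   8.  38.] [475. 267.  36.  30.   1.]
```

Both rails lie in the box. Next is the lid: go over it, get behind it, and push it along its arc.

```bash
cat > lid.py <<'E'
from h import *
def L(ph,r=.13,ext=0): # TCP reported
    x=.078-r*np.cos(ph)+.0105*np.sin(ph)+.011-ext*np.sin(ph); z=.0605+r*np.sin(ph)+.0105*np.cos(ph)-.029-ext*np.cos(ph)
    return np.r_[W(BOX,x,0),z]
E
python3 - <<'E'
from lid import *
a=W(BOX,0,0)
path([(np.r_[a,.23],-.02,4),(np.r_[W(BOX,.15,0),.23],-.02,5),(np.r_[W(BOX,.15,0),.16],-.02,3)])
E
```

```text
now [0.4411 0.2713 0.1131] yaw -0.02 tilt z [-0.003 -0.001 -1.   ] t 44.0 gap 0.499
4 x [0.0004, -0.0252, -0.0584, 0.0, 0.0, -0.0]
5 x [0.06, 0.0, -0.0, 0.0, 0.0, -0.0]
3 x [0.0, -0.0, 0.0467, 0.0, 0.0, -0.0]
```

Request:
{"name": "servo_tool", "arguments": {"commands": [0,-0.0252,-0.0584,0,0,0,-1,0,-0.0252,-0.0584,0,0,0,-1,0,-0.0252,-0.0584,0,0,0,-1,0,-0.0252,-0.0584,0,0,0,-1,0,0,0,0,0,0,-1,0,0,0,0,0,0,-1,0.06,0,0,0,0,0,-1,0.06,0,0,0,0,0,-1,0.06,0,0,0,0,0,-1,0.06,0,0,0,0,0,-1,0.06,0,0,0,0,0,-1,0,0,0,0,0,0,-1]}}

```text
t: 45.0
tcp_pos: [0.5981, 0.3169, 0.2271]
tool_rot: [1.0, -0.012, -0.0, 0.001]
force: [-0.4, 1.3, -0.3]
finger_gap: 0.003
gripper_force: 0.0
```

Request:
{"name": "servo_tool", "arguments": {"commands": [0,0,0,0,0,0,-1,0,0,0,0,0,0,-1,0,0,0.0467,0,0,0,-1,0,0,0.0467,0,0,0,-1,0,0,0.0467,0,0,0,-1,0,0,0,0,0,0,-1,0,0,0,0,0,0,-1,0,0,0,0,0,0,-1]}}

```text
t: 45.67
tcp_pos: [0.5932, 0.3195, 0.1623]
tool_rot: [1.0, -0.01, 0.0, -0.0]
force: [0.2, -0.4, 0.5]
finger_gap: -0.004
gripper_force: 0.0
```

Run:
```python
from lid import *
path([(L(p),-.02,n) for p,n in((1.6,4),(1.35,3),(1.1,3),(.85,3),(.6,3),(.35,3),(.15,3),(.0,2),(-.04,1))]);print(manip.sense()['force'])
```

```text
now [0.5932 0.3195 0.1623] yaw -0.02 tilt z [ 0.001  0.    -1.   ] t 45.7 gap -0.004
4 x [-0.0235, 0.0004, 0.0006, 0.0, 0.0, 0.0]
3 x [-0.0217, -0.0, 0.0003, 0.0, 0.0, -0.0]
3 x [-0.0209, -0.0, 0.0057, 0.0, 0.0, -0.0]
3 x [-0.0189, 0.0, 0.0107, 0.0, 0.0, -0.0]
3 x [-0.0156, 0.0, 0.015, 0.0, 0.0, -0.0]
3 x [-0.0114, -0.0, 0.0184, 0.0, 0.0, -0.0]
3 x [-0.0056, 0.0, 0.0164, 0.0, 0.0, -0.0]
2 x [-0.003, 0.0, 0.0193, 0.0, 0.0, -0.0]
1 x [-0.0006, 0.0, 0.0104, 0.0, 0.0, -0.0]
[ 0.16512628 -0.38306375  0.54899149]
```

Request:
{"name": "servo_tool", "arguments": {"commands": [-0.0235,0,0,0,0,0,-1,-0.0235,0,0,0,0,0,-1,-0.0235,0,0,0,0,0,-1,-0.0235,0,0,0,0,0,-1,-0.0217,0,0,0,0,0,-1,-0.0217,0,0,0,0,0,-1,-0.0217,0,0,0,0,0,-1,-0.0209,0,0.0057,0,0,0,-1,-0.0209,0,0.0057,0,0,0,-1,-0.0209,0,0.0057,0,0,0,-1]}}

```text
t: 46.5
tcp_pos: [0.4818, 0.3216, 0.1529]
tool_rot: [1.0, -0.01, 0.0, -0.0]
force: [0.6, 0.2, -0.3]
finger_gap: -0.002
gripper_force: 0.7
```

Request:
{"name": "servo_tool", "arguments": {"commands": [-0.0189,0,0.0107,0,0,0,-1,-0.0189,0,0.0107,0,0,0,-1,-0.0189,0,0.0107,0,0,0,-1,-0.0156,0,0.015,0,0,0,-1,-0.0156,0,0.015,0,0,0,-1,-0.0156,0,0.015,0,0,0,-1]}}

```text
t: 47.0
tcp_pos: [0.4296, 0.3222, 0.1133]
tool_rot: [1.0, -0.01, -0.0, 0.0]
force: [1.1, -0.0, 0.0]
finger_gap: -0.002
gripper_force: 0.5
```

Run:
```python
from lid import *
path([(L(p),-.02,n) for p,n in((.35,3),(.15,3),(.0,3),(-.05,2))]);print(manip.sense()['force'])
```

```text
now [0.4296 0.3222 0.1133] yaw -0.02 tilt z [-0.001 -0.001 -1.   ] t 47.0 gap -0.002
3 x [-0.0107, 0.0002, 0.0183, 0.0, 0.0, -0.0]
3 x [-0.0056, 0.0, 0.0164, 0.0, 0.0, -0.0]
3 x [-0.002, 0.0, 0.0129, 0.0, 0.0, -0.0]
2 x [-0.0004, 0.0, 0.0065, 0.0, 0.0, -0.0]
[ 1.09544964 -0.02444717  0.02936431]
```

Request:
{"name": "servo_tool", "arguments": {"commands": [-0.0107,0,0.0183,0,0,0,-1,-0.0107,0,0.0183,0,0,0,-1,-0.0107,0,0.0183,0,0,0,-1,-0.0056,0,0.0164,0,0,0,-1,-0.0056,0,0.0164,0,0,0,-1,-0.0056,0,0.0164,0,0,0,-1,-0.002,0,0.012,0,0,0,-1,-0.002,0,0.012,0,0,0,-1,0,0,0,0,0,0,-1,0,0,0,0,0,0,-1]}}

```text
t: 47.83
tcp_pos: [0.4045, 0.3229, 0.0498]
tool_rot: [1.0, -0.01, -0.0, 0.0]
force: [0.3, 0.6, -1.0]
finger_gap: -0.001
gripper_force: 0.0
```

Run:
```python
from lid import *
path([]);s=snap('scene');print(manip.sense()['force'])
for q in('box_lid','parts_box'):
    for m in manip.look_for(s,q)[:2]: print(q,m['conf'],np.round(m['box']))
for ph in(0,.1,.2): print(ph,proj(s,[np.r_[W(BOX,.078-.165*np.cos(ph),y),.0605+.165*np.sin(ph)] for y in(-.13,.13)]).round().tolist())
```

```text
now [0.4045 0.3229 0.0498] yaw -0.02 tilt z [-0. -0. -1.] t 47.8 gap -0.001
[ 0.27952489 -0.0367252  -0.43931743]
box_lid 0.67 [144. 229.  99.  68.]
parts_box 0.68 [146. 226.  96.  81.]
parts_box 0.29 [144. 226.  97.  74.]
0 [[244.0, 258.0], [170.0, 302.0]]
0.1 [[244.0, 255.0], [169.0, 299.0]]
0.2 [[243.0, 251.0], [168.0, 295.0]]
```

Request:
{"name": "servo_tool", "arguments": {"commands": [-0.02,0,0.008,0,0,0,-1,-0.02,0,0.008,0,0,0,-1,0,0,0,0,0,0,-1,0,0,0,0,0,0,-1]}}

```text
t: 48.32
tcp_pos: [0.3827, 0.3232, 0.0422]
tool_rot: [1.0, -0.01, -0.001, 0.0]
force: [-1.3, 1.2, 2.6]
finger_gap: 0.002
gripper_force: 1.2
```

Request:
{"name": "servo_tool", "arguments": {"commands": [0,0,0.004,0,0,0,-1,0,0,0,0,0,0,-1,0,0,0,0,0,0,-1]}}

```text
t: 48.57
tcp_pos: [0.3827, 0.3233, 0.042]
tool_rot: [1.0, -0.01, -0.001, 0.0]
force: [-4.9, -0.2, 19.7]
finger_gap: 0.001
gripper_force: 9.5
```

Request:
{"name": "servo_tool", "arguments": {"commands": [0,0,0.003,0,0,0,-1,0,0,0,0,0,0,-1,0,0,0,0,0,0,-1]}}

```text
t: 48.82
tcp_pos: [0.3827, 0.3233, 0.0418]
tool_rot: [1.0, -0.01, -0.001, -0.0]
force: [-7.8, -1.2, 30.6]
finger_gap: -0.003
gripper_force: 15.3
```

Request:
{"name": "servo_tool", "arguments": {"commands": [0,0,-0.03,0,0,0,-1,0,0,-0.06,0,0,0,-1,0,0,-0.06,0,0,0,-1,0,0,-0.06,0,0,0,-1,0,0,-0.06,0,0,0,-1,0,0.06,-0.03,0,0,0,-1,0,0.07,0,0,0,0,-1,0,0.07,0,0,0,0,-1,0,0.05,0,0,0,0,-1,0,0,0,0,0,0,-1,0,0,0,0,0,0,-1,0,0,0,0,0,0,-1]}}

```text
t: 49.82
tcp_pos: [0.3817, 0.1986, 0.1886]
tool_rot: [1.0, -0.01, -0.0, -0.0]
force: [0.1, 0.5, 0.1]
finger_gap: 0.001
gripper_force: 0.0
```

Run:
```python
from h import *
path([])
for n in('scene','top','wrist'):
    s=snap(n)
    for q in('box_lid','rail_a','clamp_grip','drill_plate','tape_measure','jar_teal_lid','sanding_block','screw_tub'):
        for m in manip.look_for(s,q)[:2]: print(n,q,round(m['conf'],2),np.round(m['box']).tolist())
    print(n,'lid shut edge',proj(s,[np.r_[W(BOX,-.087,y),.0605] for y in(-.13,.13)]).round().tolist())
```

```text
now [0.3817 0.1986 0.1886] yaw -0.021 tilt z [-0.  0. -1.] t 49.8 gap 0.001
scene box_lid 0.93 [142.0, 228.0, 99.0, 73.0]
scene rail_a 0.5 [144.0, 225.0, 98.0, 77.0]
scene clamp_grip 0.49 [282.0, 155.0, 14.0, 24.0]
scene clamp_grip 0.42 [144.0, 227.0, 98.0, 79.0]
scene jar_teal_lid 0.79 [253.0, 151.0, 16.0, 26.0]
scene sanding_block 0.81 [283.0, 153.0, 15.0, 27.0]
scene screw_tub 0.65 [170.0, 176.0, 26.0, 26.0]
scene screw_tub 0.17 [177.0, 204.0, 21.0, 26.0]
scene lid shut edge [[244.0, 258.0], [170.0, 302.0]]
top box_lid 0.93 [106.0, 207.0, 89.0, 57.0]
top clamp_grip 0.79 [245.0, 146.0, 7.0, 32.0]
top drill_plate 0.63 [320.0, 210.0, 80.0, 59.0]
top tape_measure 0.85 [170.0, 159.0, 35.0, 18.0]
top tape_measure 0.5 [104.0, 205.0, 97.0, 55.0]
top jar_teal_lid 0.93 [303.0, 132.0, 25.0, 25.0]
top jar_teal_lid 0.18 [106.0, 207.0, 89.0, 58.0]
top sanding_block 0.94 [332.0, 151.0, 30.0, 34.0]
top sanding_block 0.41 [219.0, 147.0, 75.0, 111.0]
top screw_tub 0.61 [192.0, 109.0, 30.0, 28.0]
top screw_tub 0.34 [107.0, 206.0, 89.0, 57.0]
top lid shut edge [[196.0, 264.0], [108.0, 263.0]]
wrist box_lid 0.71 [0.0, 39.0, 257.0, 164.0]
wrist rail_a 0.16 [302.0, 5.0, 210.0, 180.0]
wrist lid shut edge [[261.0, 201.0], [38.0, 201.0]]
```

The lid edge is where it should be when shut: top view rows 263–264, scene rows to 301. The bystanders have not moved. Handing in.

```bash
python3 -c "
from station import manip
print(manip.sign_off())"
```

```text
the job is handed in; nothing more can be done
None
```

I handed the job in at about 50 s: the clamp is open on its stop, the drill plate lies flat on the middle of the cork board, both rails (only two were present) are in the parts box, its lid is shut, and the other things have not moved.

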